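# Put the press tools back in the gravity rack

## Robot

A 7-joint arm with a two-finger parallel gripper is mounted at the origin on the work surface. World frame = base frame: x ahead of the robot, y to its left, z up, the work surface at z = 0. Lengths are in m, angles in degrees, forces in N, time in s.
With the tool pointing down it reaches from about 0.425 to 0.875 m from the base axis. Payload 4.7 kg.
Tool frame: the origin (TCP) lies between the finger pads; the fingertips stand env.finger_overhang ahead of it and the grasp point (between the pads) lies 5 mm behind it (env.finger_overhang is the distance from the TCP to the fingertips, in m); z points along the fingers, y is the line along which they close (so a half turn about z gives the same grasp; the last joint's range is limited). The gripper opens to 87 mm and grips with 3 to 60 N. Pads are 19 mm wide; open, the fingers measure 117 mm over their backs; the gripper's body (75 mm by 190 mm) begins 51 mm behind the grasp point.
Start: joints at [68.474, 18.392, -4.016, 83.108, 1.295, 78.541, -3.26], TCP at [0.247, -0.601, 0.237] pointing down, gripper open.
Joint ranges: [-163.93, 163.93], [-17.29, 119.83], [-79.2, 71.16], [3.27, 140.29], [-89.18, 269.18], [5.43, 117.66], [-154.24, 154.24]. Speed limits (degrees/s): [147.25, 147.25, 180, 180, 180, 180, 180].

## Interface

Orientations are given as [roll, pitch, yaw] about the fixed x, y, z axes, in that order (R = Rz(yaw) Ry(pitch) Rx(roll)).
In Python, from cell import telemetry, eyes, env, models gives the robot as it stands. The module is installed in compiled form; this text tells all that it offers.
- The arm moves only by the tool drive_tool, never from a script. Its arguments are lists of equal length, an entry for each row: "angular": the turn, a rotation vector about the tool's x, y, z in rad, a list of three; "delta_pos": the shift along the tool's x, y, z in cm, a list of three; "gripper": the finger opening in cm, from 0 to 8.7. A call has 1 to 20 rows; each row shifts and turns the commanded pose from where the row before left it, along the tool's axes as they then stand; what a row does not reach is not made up. A row lasts 1/10 s, in which the tool goes at most 50 mm and 8.59 degrees, less where a joint would pass 70% of its speed; a pose out of reach is approached as far as the arm can. A call with a gripper value outside its range is refused whole. The fingers move at their own pace and stop on an object; "squeeze" is the grip in N (left out, the last holds). Time passes only in rows, so rows that do not move let the fingers close. It gives the time, the measured TCP pose, the force, the opening and the grip force at its end, in the units of the state.
- telemetry.get_obs(): the state, without advancing time (a new reading comes with each control period).
- eyes.read_camera(name): name is "scene" or "top"; returns a dict with "pixels" (384x512x3 uint8, red, green, blue), "mtx" (3x3 intrinsics, pixels), "D" ([k1, k2, p1, p2, k3] as OpenCV has them; the pictures are not rectified), "origin" and "orientation" of the camera in the world. Camera axes: x right, y down, z forward; pixel columns grow to the right and rows downward; lengths in m; the calibration is good to about 2 mm. A picture is of the moment at which its call begins. There is no depth.
- env.sign_off(): hands the job in; it is judged then, once.
Trained networks look in a picture, given as the dict that the camera call returned (one of the last four; its "shot" number tells which), for a name from the list of things; names that differ only in an ending like _2 or _b are one class to them, and where a whole thing is asked for, a point or a joint stands for the part that bears it (a point fixed in the world has none). Each returns a list of dicts, best first, with "p" (0 to 1); they miss things now and then, are a little off and sometimes report something else, mostly with a low value. They report only what shows in the picture. A call takes as long as a camera call. They do not tell look-alikes from the thing itself.
- models.search_frame(picture, target): "centre" ([column, row] in pixels, amid what is visible of it).
- models.cut_out(picture, target): "pixels" (384x512 bool, what is visible of it) and "centre" ([column, row] in pixels, amid what is visible of it).
The state is a dict: "time_s": time; "qpos": joint angles; "joint_velocities": joint speeds; "effort": joint torques, N m; "tool_pos": TCP position; "tool_rot": TCP orientation; "force": force on the tool from outside, world axes, zero at the start; "wrist_torque": the same for the moment, N m; "grip_width": finger opening in m; "grasp_force": force on a finger pad.
Only numpy, scipy, OpenCV 4.12 (cv2) and the standard library are available. Lean on these libraries where they do the work, as an engineer would, in place of code of your own. Each camera call takes 0.05 s, during which the arm holds its last target. There are 200 camera calls.

## Task

First fit the loose black stop bar into the pocket at the foot of the blue rack, fully down and flat. Then return every loose press tool to the lane headed by the sample of its own shape: let it go plate down and lengthwise on the upper part of the slope so that it slides down to rest on the bar, or on the tool already there. Leave the oil bottle, the mug and the spanner as they are.

Things in the scene. Friction and masses are not known exactly. Their poses are not given: they have to be found in the camera images.
- rack: Blue gravity tool rack, fixed. Origin at bench level under the middle of the stop-bar pocket; x horizontal, towards the high end of the slope, y across the lanes, z up. The pocket is a level rectangular recess 209 mm long (y), 30.2 mm wide (x), floor 12 mm and rim 44 mm above the bench (32 mm deep), its sides flared outward by 3 mm in the top 6 mm; the slope starts right behind it (+x).
- slope: White slippery deck of the rack, tilted 25 degrees, 270 mm long. Origin on its surface at the foot of the middle lane, 21 mm ahead (+x) and 46 mm above the rack's origin; x uphill along the surface, y across, z square to the surface. Three lanes, middle lines y = -71, 0, 71 mm, 66 mm wide between guides 5 mm thick and 10 mm high. Friction about 0.2.
- drop_mid (a point): Point on the deck's surface in the middle lane, 220 mm up from the foot: a good place for the middle of a tool let go. Two 8 mm guard rods cross all lanes 120 and 160 mm up from the foot, 68 mm above the surface: tools slide under them. A tool against the seated bar has its middle about 38 mm up from the foot, the next about 122 mm.
- bar_mid (a point): Middle (half-way up) of the loose black plastic stop bar, 206 x 28 x 76 mm (x, y, z), 0.5 kg, standing on its narrow side on the bench. It fits the rack's pocket with 1.5 mm play at each end and 1.1 mm at each side, its long side (x) along the rack's y, either way round; seated, its middle is 50 mm and its top 88 mm above the bench; it may lean up to 0.1 rad in its play when tools press on it.
- bar: The same stop bar, origin in the centre of its underside; x along its length, z up.
- sample_round: Sample tool bolted on the level shelf at the top of one lane (which lane varies): plate 84 x 56 x 14 mm (x, y, z) with, upright in its middle, a round stud 40 mm in diameter, 36 mm tall; 50 mm tall in all. Origin in the centre of its underside, axes as the rack's; its lane runs down from it, along its -x, at the same y across the rack.
- sample_long: Sample tool bolted on the level shelf at the top of one lane (which lane varies): plate 84 x 56 x 14 mm (x, y, z) with, upright in its middle, a rib 70 mm long (along x) and 24 mm wide (along y), 36 mm tall; 50 mm tall in all. Origin in the centre of its underside, axes as the rack's; its lane runs down from it, along its -x, at the same y across the rack.
- sample_cross: Sample tool bolted on the level shelf at the top of one lane (which lane varies): plate 84 x 56 x 14 mm (x, y, z) with, upright in its middle, a rib 24 mm long (along x) and 48 mm wide (along y), 36 mm tall; 50 mm tall in all. Origin in the centre of its underside, axes as the rack's; its lane runs down from it, along its -x, at the same y across the rack.
- round_a_mid (a point): Middle (half-way up, 25 mm) of a loose aluminium press tool: plate 84 x 56 x 14 mm (x, y, z) with, upright in its middle, a round stud 40 mm in diameter, 36 mm tall; 50 mm tall in all; about 0.3 kg. x along its length. It goes down its lane lengthwise, either end first. May be absent.
- round_a: The same tool, origin in the centre of its underside, z up through the stud or rib.
- round_b_mid (a point): Middle (half-way up, 25 mm) of a loose aluminium press tool: plate 84 x 56 x 14 mm (x, y, z) with, upright in its middle, a round stud 40 mm in diameter, 36 mm tall; 50 mm tall in all; about 0.3 kg. x along its length. It goes down its lane lengthwise, either end first. May be absent.
- round_b: The same tool, origin in the centre of its underside, z up through the stud or rib.
- long_a_mid (a point): Middle (half-way up, 25 mm) of a loose aluminium press tool: plate 84 x 56 x 14 mm (x, y, z) with, upright in its middle, a rib 70 mm long (along x) and 24 mm wide (along y), 36 mm tall; 50 mm tall in all; about 0.3 kg. x along its length. It goes down its lane lengthwise, either end first. May be absent.
- long_a: The same tool, origin in the centre of its underside, z up through the stud or rib.
- long_b_mid (a point): Middle (half-way up, 25 mm) of a loose aluminium press tool: plate 84 x 56 x 14 mm (x, y, z) with, upright in its middle, a rib 70 mm long (along x) and 24 mm wide (along y), 36 mm tall; 50 mm tall in all; about 0.3 kg. x along its length. It goes down its lane lengthwise, either end first. May be absent.
- long_b: The same tool, origin in the centre of its underside, z up through the stud or rib.
- cross_a_mid (a point): Middle (half-way up, 25 mm) of a loose aluminium press tool: plate 84 x 56 x 14 mm (x, y, z) with, upright in its middle, a rib 24 mm long (along x) and 48 mm wide (along y), 36 mm tall; 50 mm tall in all; about 0.3 kg. x along its length. It goes down its lane lengthwise, either end first. May be absent.
- cross_a: The same tool, origin in the centre of its underside, z up through the stud or rib.
- cross_b_mid (a point): Middle (half-way up, 25 mm) of a loose aluminium press tool: plate 84 x 56 x 14 mm (x, y, z) with, upright in its middle, a rib 24 mm long (along x) and 48 mm wide (along y), 36 mm tall; 50 mm tall in all; about 0.3 kg. x along its length. It goes down its lane lengthwise, either end first. May be absent.
- cross_b: The same tool, origin in the centre of its underside, z up through the stud or rib.
- oiler: Bystander, not to be disturbed: oil bottle, 56 mm across, 150 mm tall, on the bench; origin on its underside.
- mug: Bystander, not to be disturbed: white mug, 80 mm across, 90 mm tall, on the bench; origin on its underside.
- spanner: Bystander, not to be disturbed: steel spanner, 180 mm long, on the bench; origin on its underside.
Things that resemble listed ones, but are neither listed nor needed, are in the scene too. Leave any green look-alike of the long_b alone.

How it is judged (in metres and radians):
On the way:
1. the stop bar sits fully down and flat in the pocket (z of bar_mid in the frame of rack between 0.046 and 0.054 m and x of bar_mid in the frame of rack between -0.005 and 0.005 m and y of bar_mid in the frame of rack between -0.008 and 0.008 m and angle between the x axis of bar and the y axis of rack, either way round below 0.06 rad and angle between the z axis of bar and the z axis of rack, either way round below 0.12 rad and linear speed of bar below 0.02 m/s), for 0.2 s.
At the end, for the whole second after the job is handed in: Bar seated in the pocket within 4 mm of full depth, upright within 0.14 rad. Every tool present at rest on the slope, plate down, within 15 mm of its sample's lane line, its middle under 60 mm up from the foot, or under 150 mm and within 100 mm of its twin (z of bar_mid in the frame of rack between 0.046 and 0.054 m and x of bar_mid in the frame of rack between -0.005 and 0.005 m and y of bar_mid in the frame of rack between -0.008 and 0.008 m and angle between the x axis of bar and the y axis of rack, either way round below 0.06 rad and angle between the z axis of bar and the z axis of rack, either way round below 0.14 rad and linear speed of each of bar, round_a, round_b, long_a, long_b, cross_a, cross_b below 0.02 m/s and y of round_a_mid in the frame of sample_round between -0.015 and 0.015 m and z of round_a_mid in the frame of slope between 0.017 and 0.033 m and x of each of round_a_mid, round_b_mid, long_a_mid, long_b_mid, cross_a_mid, cross_b_mid in the frame of slope above 0 m and (x of round_a_mid in the frame of slope below 0.06 m or (x of round_a_mid in the frame of slope below 0.15 m and distance between round_a_mid and round_b_mid below 0.1 m)) and angle between each of round_a, round_b, long_a, long_b, cross_a, cross_b's own z axis and vertical below 0.6 rad and y of round_b_mid in the frame of sample_round between -0.015 and 0.015 m and z of round_b_mid in the frame of slope between 0.017 and 0.033 m and (x of round_b_mid in the frame of slope below 0.06 m or (x of round_b_mid in the frame of slope below 0.15 m and distance between round_b_mid and round_a_mid below 0.1 m)) and y of long_a_mid in the frame of sample_long between -0.015 and 0.015 m and z of long_a_mid in the frame of slope between 0.017 and 0.033 m and (x of long_a_mid in the frame of slope below 0.06 m or (x of long_a_mid in the frame of slope below 0.15 m and distance between long_a_mid and long_b_mid below 0.1 m)) and y of long_b_mid in the frame of sample_long between -0.015 and 0.015 m and z of long_b_mid in the frame of slope between 0.017 and 0.033 m and (x of long_b_mid in the frame of slope below 0.06 m or (x of long_b_mid in the frame of slope below 0.15 m and distance between long_b_mid and long_a_mid below 0.1 m)) and y of cross_a_mid in the frame of sample_cross between -0.015 and 0.015 m and z of cross_a_mid in the frame of slope between 0.017 and 0.033 m and (x of cross_a_mid in the frame of slope below 0.06 m or (x of cross_a_mid in the frame of slope below 0.15 m and distance between cross_a_mid and cross_b_mid below 0.1 m)) and y of cross_b_mid in the frame of sample_cross between -0.015 and 0.015 m and z of cross_b_mid in the frame of slope between 0.017 and 0.033 m and (x of cross_b_mid in the frame of slope below 0.06 m or (x of cross_b_mid in the frame of slope below 0.15 m and distance between cross_b_mid and cross_a_mid below 0.1 m))); the robot touches nothing.
It fails at once if the oiler is moved by more than 30 mm (distance of oiler from where it was at the start of the episode above 0.03 m).
It fails at once if the mug is moved by more than 30 mm (distance of mug from where it was at the start of the episode above 0.03 m).
It fails at once if the spanner is moved by more than 30 mm (distance of spanner from where it was at the start of the episode above 0.03 m).
Of round_a, round_b, long_a, long_b, cross_a, cross_b only 4 to 6 are there at a start; the rules pass over those that are not, and their reading is None.
At some moment in a run one of round_a, round_b, long_a, long_b, cross_a, cross_b may be knocked a few centimetres aside while the robot is not near it.
It also fails if it takes over 210 s, if anything falls off the work surface, if the arm or the gripper's body presses on something with over 40 N, if the wrist force passes 120 N, or if a joint passes its speed limit or range.

## Working session

There is one attempt and no reset: what is moved stays moved. The work goes in short steps, Python scripts to look and compute and a tool call to move; the robot and the scene stay as the last step left them, time stands still between calls to the robot, and variables do not carry over. Pictures are saved under pics/ and viewed, at most 14 in all, crops included, and the job is handed in when it is done.

Besides the shell and the picture viewer there is one more tool, called after ">>>" as name(argument=value, ...) on one line, values as JSON. drive_tool: Moves the arm, as the interface text tells. Its arguments: {"type":"object","properties":{"angular":{"type":"array","items":{"type":"array","items":{"type":"number"}}},"delta_pos":{"type":"array","items":{"type":"array","items":{"type":"number"}}},"gripper":{"type":"array","items":{"type":"number"}},"squeeze":{"type":"number"}},"required":["angular","delta_pos","gripper"]}

```bash
mkdir -p pics
cat > h.py <<'E'
import numpy as np, cv2
from scipy.spatial.transform import Rotation as R
from cell import telemetry, eyes, env, models
def cam(n):
    return eyes.read_camera(n)
E
python3 - <<'E'
from h import *
for n in ("scene","top"):
    p=cam(n); cv2.imwrite(f"pics/{n}0.png",cv2.resize(p["pixels"][:,:,::-1],(800,600),interpolation=cv2.INTER_CUBIC))
    print(n,p["mtx"],p["D"],p["origin"],p["orientation"])
    for t in ["rack","slope","bar","sample_round","sample_long","sample_cross","round_a","long_a","cross_a","oiler","mug","spanner"]:
        print(t,[(np.round(d["centre"]).astype(int).tolist(),round(d["p"],2),int(d["pixels"].sum())) for d in models.cut_out(p,t)])
s=telemetry.get_obs(); print(s, env.finger_overhang)
E
```

```text
scene [[497.73340549   0.         258.63165666]
 [  0.         497.73340549 192.99039234]
 [  0.           0.           1.        ]] [-0.20758594  0.          0.          0.          0.        ] [ 1.01822558 -0.87511136  1.49879577] [-144.49438637   -0.64437412   31.78239598]
rack []
slope [([275, 209], 0.62, 3532)]
bar [([210, 252], 0.72, 920), ([313, 240], 0.34, 506)]
sample_round [([319, 224], 0.86, 465)]
sample_long [([333, 204], 0.92, 486)]
sample_cross [([314, 242], 0.91, 506)]
round_a [([299, 128], 0.59, 292)]
long_a [([201, 302], 0.92, 479), ([174, 278], 0.9, 413), ([139, 265], 0.77, 412), ([313, 241], 0.71, 523), ([146, 304], 0.69, 446)]
cross_a [([324, 140], 0.61, 281)]
oiler [([250, 278], 0.56, 447)]
mug [([164, 225], 0.71, 766)]
spanner [([255, 139], 0.67, 188), ([177, 276], 0.17, 428)]
top [[465.41347169   0.         258.2125762 ]
 [  0.         465.41347169 189.99267093]
 [  0.           0.           1.        ]] [-0.07559463  0.          0.          0.          0.        ] [ 0.33865365 -0.05323727  1.36669182] [-171.39096623   -0.32782943  -89.92449876]
rack [([253, 17
[... 522 characters left out ...]
 1.3, 'qpos': array([68.47357697, 18.39286589, -4.01676936, 83.10684449,  1.29581055,
       78.5404665 , -3.26139506]), 'joint_velocities': array([-0.00466578,  0.05504037, -0.00390954, -0.02551245,  0.05447207,
        0.02595615, -0.04805482]), 'effort': array([-5.32665090e-04, -4.91108751e+01, -4.03391467e-01, -3.12767243e+01,
       -6.38271729e-02,  3.37188633e-02,  3.42640340e-05]), 'tool_pos': array([ 0.24699287, -0.60127412,  0.23658214]), 'tool_rot': array([1.79994998e+02, 3.23695041e-03, 2.23346045e+01]), 'force': array([0.55502997, 0.15579315, 0.25202324]), 'wrist_torque': array([-0.02076443,  0.03385047, -0.0005508 ]), 'grasp_force': 0.0, 'grip_width': 0.08712088102806956} 0.014
```

View pics/top0.png

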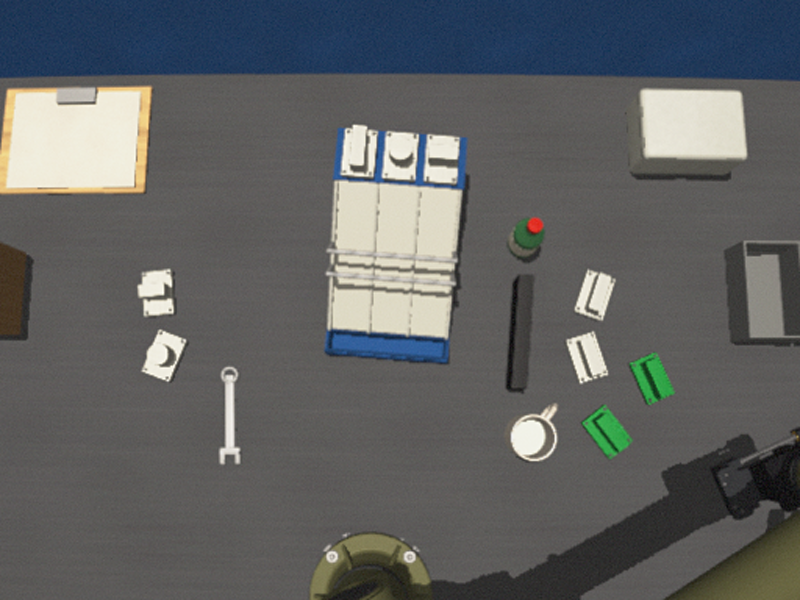

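View pics/scene0.png

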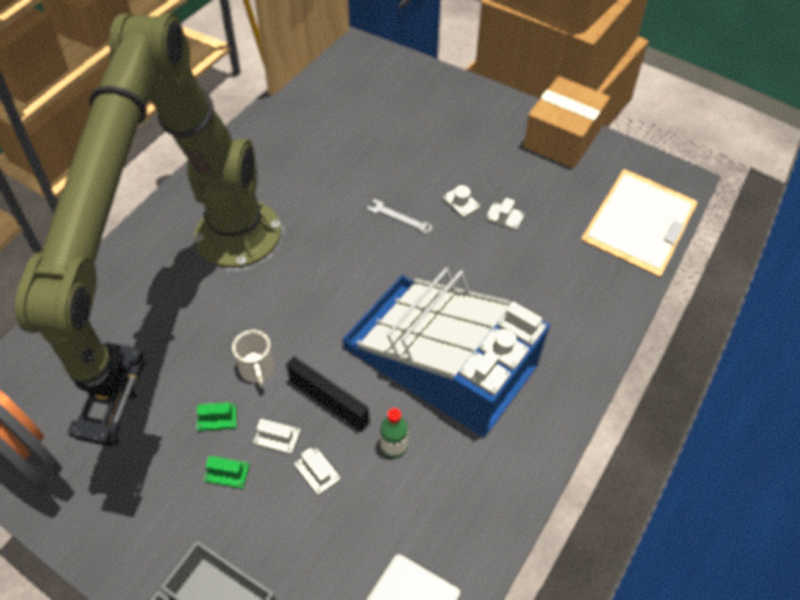

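Top view (800×600): the rack is central with lanes headed long, round and cross from left to right. The bar is at (520,333). White long tools are at (595,293) and (588,357), the round at (163,355) and the cross at (157,292). Two green look-alikes are to be left alone. Next I fit poses.

```bash
cat >> h.py <<'E'
from scipy.optimize import minimize
K=4
def proj(p,X):
    Rc=R.from_euler('xyz',p["orientation"],degrees=True).as_matrix()
    Xc=(np.atleast_2d(X)-p["origin"])@Rc
    return cv2.projectPoints(Xc.reshape(-1,1,3),np.zeros(3),np.zeros(3),p["mtx"],np.array(p["D"]))[0].reshape(-1,2)
def ray(p,uv,z):
    Rc=R.from_euler('xyz',p["orientation"],degrees=True).as_matrix()
    n=cv2.undistortPoints(np.array(uv,float).reshape(-1,1,2),p["mtx"],np.array(p["D"])).reshape(2)
    d=Rc@np.array([n[0],n[1],1]); o=np.array(p["origin"]); return o+d*(z-o[2])/d[2]
def box(lx,ly,z0,z1):
    return np.array([[a*lx/2,b*ly/2,c] for a in(-1,1) for b in(-1,1) for c in(z0,z1)])
a_=np.linspace(0,2*np.pi,24,endpoint=False)
P=box(.084,.056,0,.014)
S=np.vstack([np.c_[.02*np.cos(a_),.02*np.sin(a_),0*a_+z] for z in(.014,.05)])
MOD=dict(round=[P,S],long=[P,box(.07,.024,.014,.05)],cross=[P,box(.024,.048,.014,.05)],bar=[box(.206,.028,0,.076)])
def tf(X,q,z=0):
    c,s=np.cos(q[2]),np.sin(q[2]); return np.c_[X[:,0]*c-X[:,1]*s+q[0],X[:,0]*s+X[:,1]*c+q[1],X[:,2]+z]
def sil(p,parts,roi):
    x0,y0,x1,y1=roi; m=np.zeros(((y1-y0)*K,(x1-x0)*K),np.uint8)
    for X in parts:
        uv=((proj(p,X)-[x0,y0]+.5)*K-.5); h=cv2.convexHull(np.round(uv*16).astype(np.int32)); cv2.fillConvexPoly(m,h,1,shift=4)
    return m>0
def iou(a,b): return (a&b).sum()/max(1,(a|b).sum())
def fit(views,fparts,q0,scale):
    # views: list of (pic, soft float mask full res)
    L=[]
    for p,m in views:
        ys,xs=np.nonzero(m>.5); roi=(max(0,xs.min()-12),max(0,ys.min()-12),min(512,xs.max()+12),min(384,ys.max()+12))
        c=m[roi[1]:roi[3],roi[0]:roi[2]].astype(np.float32)
        L.append((p,roi,cv2.resize(c,None,fx=K,fy=K,interpolation=cv2.INTER_LINEAR)>.5))
    f=lambda q:sum(1-iou(sil(p,fparts(q),r),M) for p,r,M in L)
    best=None
    for q in q0:
        s=np.vstack([q]+[np.array(q)+np.eye(len(q))[i]*scale[i] for i in range(len(q))])
        r=minimize(f,q,method='Nelder-Mead',options=dict(initial_simplex=s,xatol=2e-4,fatol=1e-4,maxiter=150))
        if best is None or r.fun<best.fun: best=r
    return best.x,[round(float(iou(sil(p,fparts(best.x),r),M)),3) for p,r,M in L]
def soft(p,net,white=True,thr=140):
    g=p["pixels"].astype(np.float32).min(2)
    d=cv2.dilate(net.astype(np.uint8),np.ones((7,7)))
    return np.clip((g-thr)/60+.5,0,1)*d if white else net.astype(np.float32)
def fit_tool(pics,kind,xy,white=True,zc=.025,pref=None,yaws=None):
    views=[]
    for p in pics:
        c=proj(p,[[xy[0],xy[1],zc]])[0]
        ds=sorted((np.hypot(*(np.array(d["centre"])-c)),i) for i,d in enumerate(D:=models.cut_out(p,kind if kind=='bar' else kind+'_a')))
        if ds and ds[0][0]<15: views.append((p,soft(p,D[ds[0][1]]["pixels"],white)))
    if not views: return None
    q0=[(xy[0],xy[1],y) for y in (yaws if yaws is not None else np.radians([0,45,90,135]))]
    return fit(views,lambda q:[tf(X,q) for X in MOD[kind]],q0,(.01,.01,.3))
ct,st=np.cos(np.radians(25)),np.sin(np.radians(25))
def s2r(X): X=np.atleast_2d(X); return np.c_[.021+X[:,0]*ct-X[:,2]*st,X[:,1],.046+X[:,0]*st+X[:,2]*ct]
E
cat > m1.py <<'E'
from h import *
t,s=cam("top"),cam("scene")
for k,px in (("long",(380,189)),("long",(377,225)),("round",(103,229)),("cross",(101,188))):
    xy=ray(t,px,.025)[:2]; print(k,np.round(xy,3),fit_tool([t,s],k,xy))
xy=ray(t,(331,211),.05)[:2]; print("bar",fit_tool([t,s],"bar",xy,white=False,zc=.04,yaws=[0]))
for n,px,z in (("oiler",(335,151),.07),("mug",(340,279),.045),("spanner",(146,264),0)): print(n,ray(t,px,z)[:2])
V=[]
for p in (t,s):
    m=models.cut_out(p,"slope")[0]["pixels"]; hsv=cv2.cvtColor(p["pixels"],cv2.COLOR_RGB2HSV)
    w=((hsv[:,:,1]<70)&(hsv[:,:,2]>120)).astype(np.uint8)*cv2.dilate(m.astype(np.uint8),np.ones((7,7)))
    w=cv2.morphologyEx(cv2.morphologyEx(w,cv2.MORPH_CLOSE,np.ones((7,7))),cv2.MORPH_OPEN,np.ones((9,9)))
    V.append((p,w.astype(np.float32)))
deck=lambda q:[tf(s2r(np.array([[a,b*q[3],0] for a in(0,.27) for b in(-1,1)])),q)]
b=ray(t,(253,220),.044)[:2]
q,i=fit(V[:1],deck,[(b[0],b[1],0,.107)],(.01,.01,.1,.004)); print("rack top",q,i)
q,i=fit(V,deck,[(b[0],b[1],0,.107)],(.01,.01,.1,.004)); print("rack both",q,i)
np.save("rack.npy",q)
out=[]
for p,c in ((t,(245,145)),(s,(285,205))):
    im=cv2.resize(p["pixels"][:,:,::-1],None,fx=4,fy=4,interpolation=cv2.INTER_CUBIC)
    D=[s2r(np.array([[0,-q[3],0],[.27,-q[3],0],[.27,q[3],0],[0,q[3],0]])),np.array([[x,y,.044] for x,y in((-.0151,-.1045),(.0151,-.1045),(.0151,.1045),(-.0151,.1045))])]
    for X in D+[s2r(np.array([[0,y,.01],[.27,y,.01]])) for y in(-.0355,.0355)]:
        cv2.polylines(im,[np.round((proj(p,tf(X,q))+.5)*4).astype(np.int32)],len(X)>2,(0,0,255),1)
    x,y=c; out.append(im[4*(y-75):4*(y+75),4*(x-50):4*(x+50)])
cv2.imwrite("pics/rk.png",np.hstack(out))
E
python3 m1.py
```

```text
Traceback (most recent call last):
  File "m1.py", line 1, in <module>
    from h import *
  File "h.py", line 52
    ds=sorted((np.hypot(*(np.array(d["centre"])-c)),i) for i,d in enumerate(D:=models.cut_out(p,kind if kind=='bar' else kind+'_a')))
                                                                            ^^^^^^^^^^^^^^^^^^^^^^^^^^^^^^^^^^^^^^^^^^^^^^^^^^^^^^^
SyntaxError: assignment expression cannot be used in a comprehension iterable expression
```

```bash
python3 - <<'E'
s=open("h.py").read()
s=s.replace("        ds=sorted(","        D=models.cut_out(p,kind if kind=='bar' else kind+'_a')\n        ds=sorted(").replace("enumerate(D:=models.cut_out(p,kind if kind=='bar' else kind+'_a')))","enumerate(D))")
open("h.py","w").write(s)
E
python3 m1.py
```

```text
long [ 0.546 -0.418] (array([ 0.54642433, -0.42203324,  2.79069378]), [0.758, 0.83])
long [ 0.44  -0.406] (array([ 0.42997198, -0.40247381,  0.28317521]), [0.768, 0.751])
round [0.426 0.389] (array([0.42920488, 0.393245  , 2.74646547]), [0.729, 0.789])
cross [0.547 0.401] (array([0.54916185, 0.41111806, 0.13512282]), [0.725, 0.769])
bar (array([ 0.47287815, -0.27374082, -0.08230319]), [0.9])
oiler [ 0.64842639 -0.28020392]
mug [ 0.28646589 -0.29055169]
spanner [0.3267207 0.2659661]
rack top [ 0.45285229 -0.02839561 -0.07510139  0.11101772] [0.984]
rack both [ 0.45213758 -0.02808009 -0.06837628  0.11130711] [0.977, 0.812]
```

View pics/rk.png

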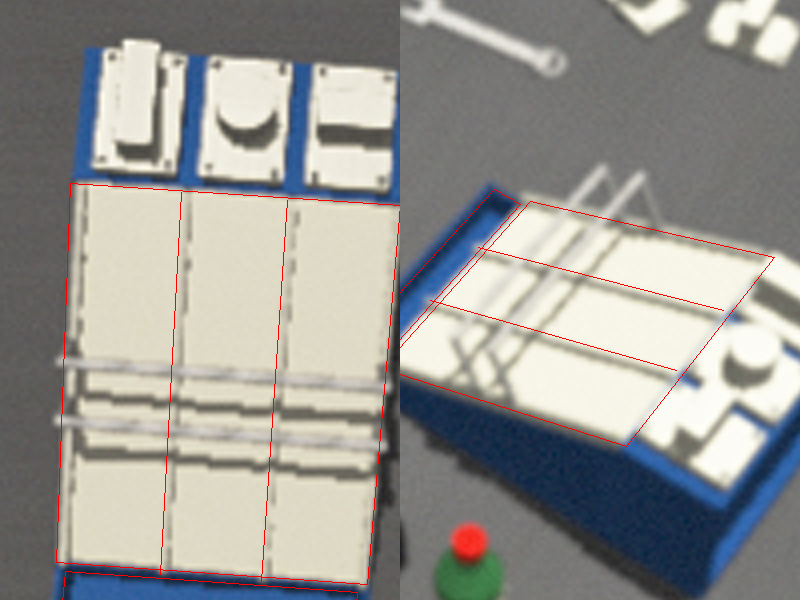

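Round top view: the rack overlay matches the deck edges well (top camera fit). Moving above the bar.

>>> drive_tool(angular=[[0, 0, 0], [0, 0, 0], [0, 0, 0], [0, 0, 0], [0, 0, 0], [0, 0, 0], [0, 0, 0], [0, 0, 0], [0, 0, 0], [0, 0, 0], [0, 0, 0.118], [0, 0, 0.118], [0, 0, 0.118], [0, 0, 0.118], [0, 0, 0]], delta_pos=[[3.33, -2.17, 0.3], [3.33, -2.17, 0.3], [3.33, -2.17, 0.3], [3.33, -2.17, 0.3], [3.33, -2.17, 0.3], [3.33, -2.17, 0.3], [3.33, -2.17, 0.3], [3.33, -2.17, 0.3], [3.33, -2.17, 0.3], [3.33, -2.17, 0.3], [0, 0, 0], [0, 0, 0], [0, 0, 0], [0, 0, 0], [0, 0, 0]], gripper=[8.7, 8.7, 8.7, 8.7, 8.7, 8.7, 8.7, 8.7, 8.7, 8.7, 8.7, 8.7, 8.7, 8.7, 8.7], squeeze=30)

```text
time_s: 3.5
tool_pos: [0.4726, -0.274, 0.2067]
tool_rot: [180.0, -0.0, -4.7]
force: [0.2, -0.2, -0.5]
grip_width: 0.0873
grasp_force: 0.0
```

>>> drive_tool(angular=[[0, 0, 0], [0, 0, 0], [0, 0, 0], [0, 0, 0], [0, 0, 0], [0, 0, 0], [0, 0, 0], [0, 0, 0], [0, 0, 0], [0, 0, 0], [0, 0, 0], [0, 0, 0], [0, 0, 0], [0, 0, 0]], delta_pos=[[0, 0, 2.8], [0, 0, 2.8], [0, 0, 2.8], [0, 0, 2.8], [0, 0, 2], [0, 0, 1], [0, 0, 0], [0, 0, 0], [0, 0, 0], [0, 0, 0], [0, 0, 0], [0, 0, 0], [0, 0, 0], [0, 0, 0]], gripper=[8.7, 8.7, 8.7, 8.7, 8.7, 8.7, 8.7, 0, 0, 0, 0, 0, 0, 0], squeeze=40)

```text
time_s: 4.9
tool_pos: [0.4725, -0.274, 0.0646]
tool_rot: [180.0, -0.0, -4.7]
force: [0.6, 0.4, 0.4]
grip_width: 0.0383
grasp_force: 0.0
```

>>> drive_tool(angular=[[0, 0, 0], [0, 0, 0], [0, 0, 0], [0, 0, 0], [0, 0, 0], [0, 0, 0], [0, 0, 0], [0, 0, 0], [0, 0, 0], [0, 0, 0], [0, 0, 0], [0, 0, 0], [0, 0, 0]], delta_pos=[[0, 0, 0], [0, 0, 0], [0, 0, 0], [0, 0, 0], [0, 0, -1], [0, 0, -2.5], [0, 0, -3], [0, 0, -3], [0, 0, -3], [0, 0, -2], [0, 0, -1], [0, 0, 0], [0, 0, 0]], gripper=[0, 0, 0, 0, 0, 0, 0, 0, 0, 0, 0, 0, 0], squeeze=40)

```text
time_s: 6.2
tool_pos: [0.4717, -0.2738, 0.2182]
tool_rot: [-180.0, 0.1, -4.7]
force: [0.5, 0.4, -6.3]
grip_width: 0.0277
grasp_force: 39.4
```

>>> drive_tool(angular=[[0, 0, 0], [0, 0, 0], [0, 0, -0.132], [0, 0, -0.132], [0, 0, -0.132], [0, 0, -0.132], [0, 0, -0.132], [0, 0, -0.132], [0, 0, -0.132], [0, 0, -0.132], [0, 0, -0.132], [0, 0, -0.132], [0, 0, -0.132], [0, 0, -0.132], [0, 0, 0], [0, 0, 0]], delta_pos=[[0, 0, -2.5], [0, 0, -2.5], [0, 0, 0], [0, 0, 0], [0, 0, 0], [0, 0, 0], [0, 0, 0], [0, 0, 0], [0, 0, 0], [0, 0, 0], [0, 0, 0], [0, 0, 0], [0, 0, 0], [0, 0, 0], [0, 0, 0], [0, 0, 0]], gripper=[0, 0, 0, 0, 0, 0, 0, 0, 0, 0, 0, 0, 0, 0, 0, 0], squeeze=40)

```text
time_s: 7.8
tool_pos: [0.472, -0.2738, 0.2682]
tool_rot: [-179.9, -0.1, 85.9]
force: [0.5, 0.2, -4.9]
grip_width: 0.0277
grasp_force: 39.4
```

>>> drive_tool(angular=[[0, 0, 0], [0, 0, 0], [0, 0, 0], [0, 0, 0], [0, 0, 0], [0, 0, 0], [0, 0, 0], [0, 0, 0], [0, 0, 0], [0, 0, 0], [0, 0, 0], [0, 0, 0]], delta_pos=[[3.47, -0.52, 0], [3.47, -0.52, 0], [3.47, -0.52, 0], [3.47, -0.52, 0], [3.47, -0.52, 0], [3.47, -0.52, 0], [3.5, -0.55, 0], [0, 0, 3], [0, 0, 4], [0, 0, 4], [0, 0, 2], [0, 0, 0]], gripper=[0, 0, 0, 0, 0, 0, 0, 0, 0, 0, 0, 0], squeeze=40)

```text
time_s: 9.0
tool_pos: [0.4496, -0.0285, 0.1362]
tool_rot: [-179.6, -0.1, 86.0]
force: [-1.1, -0.7, -4.8]
grip_width: 0.028
grasp_force: 39.6
```

```bash
cat > m2.py <<'E'
from h import *
import sys
o=telemetry.get_obs(); tp=o["tool_pos"]; yaw=np.radians(o["tool_rot"][2])
print(tp,o["tool_rot"],o["force"])
q=np.load("rack.npy"); q[:3]=[.4527,-.0283,-.074]
out=[]
for n,(x,y) in (("top",(253,218)),("scene",(225,205))):
    p=cam(n)
    im=cv2.resize(p["pixels"][:,:,::-1],None,fx=4,fy=4,interpolation=cv2.INTER_CUBIC)
    D=[np.array([[a,b,.044] for a,b in((-.0151,-.1045),(.0151,-.1045),(.0151,.1045),(-.0151,.1045))])]
    for X in D: cv2.polylines(im,[np.round((proj(p,tf(X,q))+.5)*4).astype(np.int32)],True,(0,0,255),1)
    for z in (-.0646,-.0646+.076):
        X=tf(np.array([[a*.103,b*.014,z+tp[2]] for a,b in((-1,-1),(1,-1),(1,1),(-1,1))]),(tp[0],tp[1],yaw))
        cv2.polylines(im,[np.round((proj(p,X)+.5)*4).astype(np.int32)],True,(0,255,0),1)
    out.append(im[4*(y-37):4*(y+37),4*(x-50):4*(x+50)] if n=="top" else im[4*(y-37):4*(y+37),4*(x-50):4*(x+50)])
cv2.imwrite(sys.argv[1],np.hstack(out) if 0 else np.vstack(out))
E
python3 m2.py pics/bar1.png
```

```text
[ 0.44960134 -0.02851285  0.13620118] [-1.79580975e+02 -5.45527386e-02  8.59517072e+01] [-1.12583246 -0.69290961 -4.78017685]
```

View pics/bar1.png

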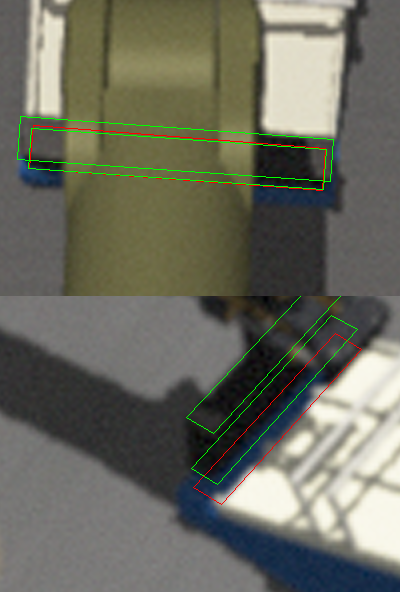

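>>> drive_tool(angular=[[0, 0, 0], [0, 0, 0], [0, 0, 0]], delta_pos=[[0, 0, 0], [0, 0, 0], [0, 0, 0]], gripper=[0, 0, 0])

```text
time_s: 9.4
tool_pos: [0.4535, -0.029, 0.1407]
tool_rot: [179.9, 0.0, 86.0]
force: [0.4, -0.0, -4.9]
grip_width: 0.0275
grasp_force: 39.6
```

```bash
sed -i 's/im=cv2.resize(p\["pixels"\]\[:,:,::-1\],None,fx=4,fy=4/im=cv2.resize(np.uint8(255*(p["pixels"][:,:,::-1]\/255.)**.5),None,fx=8,fy=8/; s/+.5)\*4)/+.5)*8)/' m2.py
sed -i 's/^    out.append.*/    out.append((im[8*(y-18):8*(y+18),8*(x-45):8*(x+45)] if n=="top" else im[8*(y-30):8*(y+12),8*(x-45):8*(x+45)])[:290])/' m2.py; python3 m2.py pics/bar2.png
```

```text
[ 0.45347226 -0.02898705  0.14065291] [1.79880950e+02 3.52981498e-02 8.60280761e+01] [ 0.43339637 -0.00726502 -4.87013956]
```

View pics/bar2.png

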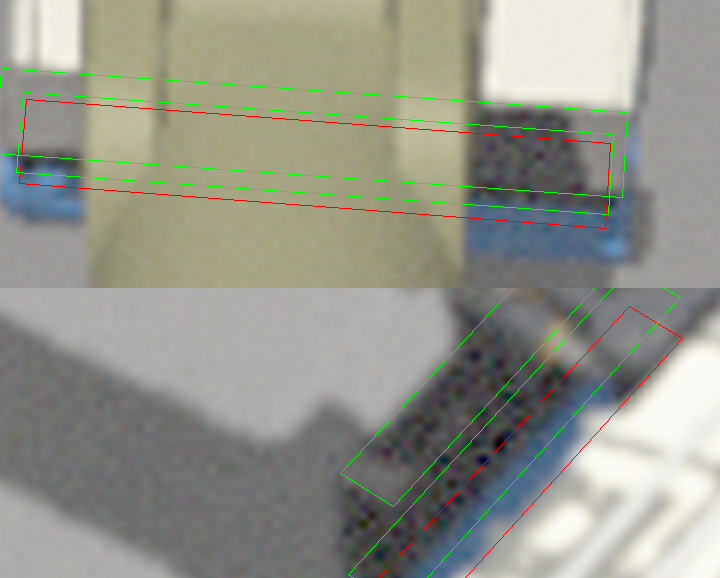

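>>> drive_tool(angular=[[0, 0, 0.005], [0, 0, 0], [0, 0, 0], [0, 0, 0], [0, 0, 0], [0, 0, 0], [0, 0, 0]], delta_pos=[[0.07, -0.15, 0.5], [0, 0, 1], [0, 0, 1], [0, 0, 0.5], [0, 0, 0.3], [0, 0, 0], [0, 0, 0]], gripper=[0, 0, 0, 0, 0, 0, 0])

```text
time_s: 10.2
tool_pos: [0.4515, -0.028, 0.1067]
tool_rot: [180.0, -0.0, 85.8]
force: [-0.4, 0.4, -5.4]
grip_width: 0.0279
grasp_force: 39.6
```

>>> drive_tool(angular=[[0, 0, 0], [0, 0, 0], [0, 0, 0], [0, 0, 0]], delta_pos=[[0, 0, 0.2], [0, 0, 0.2], [0, 0, 0.1], [0, 0, 0]], gripper=[0, 0, 0, 0])

```text
time_s: 10.6
tool_pos: [0.4516, -0.0281, 0.1016]
tool_rot: [180.0, -0.0, 85.7]
force: [0.7, -0.4, -4.4]
grip_width: 0.0276
grasp_force: 39.6
```

>>> drive_tool(angular=[[0, 0, 0], [0, 0, 0], [0, 0, 0], [0, 0, 0]], delta_pos=[[0, 0, 0.2], [0, 0, 0.2], [0, 0, 0.1], [0, 0, 0]], gripper=[0, 0, 0, 0])

```text
time_s: 11.0
tool_pos: [0.4515, -0.028, 0.0965]
tool_rot: [180.0, -0.0, 85.7]
force: [1.8, -1.1, -4.2]
grip_width: 0.0279
grasp_force: 39.6
```

>>> drive_tool(angular=[[0, 0, 0], [0, 0, 0], [0, 0, 0], [0, 0, 0]], delta_pos=[[0, 0, 0.2], [0, 0, 0.2], [0, 0, 0.2], [0, 0, 0]], gripper=[0, 0, 0, 0])

```text
time_s: 11.4
tool_pos: [0.4514, -0.028, 0.0904]
tool_rot: [180.0, -0.0, 85.8]
force: [3.4, 1.1, -4.8]
grip_width: 0.0283
grasp_force: 39.6
```

>>> drive_tool(angular=[[0, 0, 0], [0, 0, 0], [0, 0, 0], [0, 0, 0], [0, 0, 0]], delta_pos=[[0, 0.05, 0.2], [0, 0, 0.3], [0, 0, 0.3], [0, 0, 0.2], [0, 0, 0]], gripper=[0, 0, 0, 0, 0])

```text
time_s: 11.9
tool_pos: [0.4516, -0.028, 0.0802]
tool_rot: [-180.0, -0.0, 85.8]
force: [2.4, -0.1, -5.2]
grip_width: 0.028
grasp_force: 39.6
```

>>> drive_tool(angular=[[0, 0, 0], [0, 0, 0], [0, 0, 0]], delta_pos=[[0, 0, 0.2], [0, 0, 0.2], [0, 0, 0]], gripper=[0, 0, 0])

```text
time_s: 12.2
tool_pos: [0.4516, -0.0281, 0.0765]
tool_rot: [-180.0, 0.0, 85.8]
force: [0.2, -0.2, -4.2]
grip_width: 0.028
grasp_force: 39.6
```

>>> drive_tool(angular=[[0, 0, 0], [0, 0, 0], [0, 0, 0], [0, 0, 0], [0, 0, 0], [0, 0, 0], [0, 0, 0], [0, 0, 0], [0, 0, 0], [0, 0, 0], [0, 0, 0], [0, 0, 0], [0, 0, 0], [0, 0, 0]], delta_pos=[[0, 0, 0.1], [0, 0, 0], [0, 0, 0], [0, 0, 0], [0, 0, 0], [0, 0, 0], [0, 0, -0.5], [0, 0, -1], [0, 0, -2], [0, 0, -3], [0, 0, -4], [0, 0, -4], [0, 0, -2], [0, 0, 0]], gripper=[0, 4, 4, 4, 4, 4, 4, 4, 4, 4, 4, 4, 4, 4])

```text
time_s: 13.6
tool_pos: [0.4539, -0.028, 0.2448]
tool_rot: [179.6, 0.1, 85.8]
force: [0.3, -0.4, -0.1]
grip_width: 0.04
grasp_force: 0.0
```

>>> drive_tool(angular=[[0, 0, 0], [0, 0, 0], [0, 0, 0], [0, 0, 0], [0, 0, 0], [0, 0, 0], [0, 0, 0]], delta_pos=[[-3.5, 0, 0], [-3.5, 0, 0], [-3.5, 0, 0], [-3.5, 0, 0], [-4, 0, 0], [-2, 0, 0], [0, 0, 0]], gripper=[8.7, 8.7, 8.7, 8.7, 8.7, 8.7, 8.7])

```text
time_s: 14.3
tool_pos: [0.4354, -0.2307, 0.2394]
tool_rot: [-179.9, -0.0, 85.4]
force: [0.5, -0.1, 0.2]
grip_width: 0.0845
grasp_force: 0.0
```

```bash
cat > m3.py <<'E'
from h import *
t,s=cam("top"),cam("scene")
q=[.4527,-.0283,-.074]
B=[tf(np.array([[x,y,z+.012] for y in(-.103,.103) for x in(-.014,.014) for z in(0,.076)]),q)]
im=cv2.resize(np.uint8(255*(t["pixels"][:,:,::-1]/255.)**.6),None,fx=6,fy=6,interpolation=cv2.INTER_CUBIC)
X=tf(np.array([[-.014,-.103,.088],[.014,-.103,.088],[.014,.103,.088],[-.014,.103,.088]]),q)
cv2.polylines(im,[np.round((proj(t,X)+.5)*6).astype(np.int32)],True,(0,0,255),1)
a=im[6*200:6*245,6*195:6*310]
def refine(k,px,thr=105):
    out=[]
    xy=ray(t,px,.025)[:2]
    V=[]
    for p in(t,s):
        c=proj(p,[[*xy,.025]])[0]; D=[d for d in models.cut_out(p,k+"_a") if np.hypot(*(d["centre"]-c))<15]
        if not D: continue
        g=p["pixels"].astype(np.float32).min(2); d=cv2.dilate(D[0]["pixels"].astype(np.uint8),np.ones((5,5)))
        m=np.clip((g-thr)/60+.5,0,1)*d; m=cv2.morphologyEx(m,cv2.MORPH_CLOSE,cv2.getStructuringElement(2,(7,7)))
        V.append((p,m))
    for v in (V,V[:1]):
        r=fit(v,lambda q:[tf(X,q) for X in MOD[k]],[(*xy,y) for y in np.radians([0,45,90,135])],(.01,.01,.3)); out.append(r)
        print(k,np.round(r[0],4),np.round(np.degrees(r[0][2]),1),r[1])
    im=cv2.resize(t["pixels"][:,:,::-1],None,fx=8,fy=8,interpolation=cv2.INTER_CUBIC); Q=out[0][0]
    for P_ in MOD[k]: 
        h=cv2.convexHull(np.round((proj(t,tf(P_,Q))+.5)*8).astype(np.int32)); cv2.polylines(im,[h],True,(0,0,255),1)
    u,v=int(px[0]),int(px[1]); return im[8*(v-20):8*(v+20),8*(u-20):8*(u+20)]
E
cat > m4.py <<'E'
from m3 import *
c=[refine("long",(380,189)),refine("long",(377,225))]
b=np.hstack(c); cv2.imwrite("pics/chk1.png",np.vstack([cv2.resize(a,(640,250)),b]))
E
python3 m4.py
```

```text
long [ 0.5508 -0.4254 -0.3045] -17.4 [0.413, 0.665]
long [ 0.5509 -0.426  -0.293 ] -16.8 [0.413]
long [ 0.4273 -0.4068  3.3308] 190.8 [0.743]
long [ 0.4273 -0.4068  3.3308] 190.8 [0.743]
```

View pics/chk1.png

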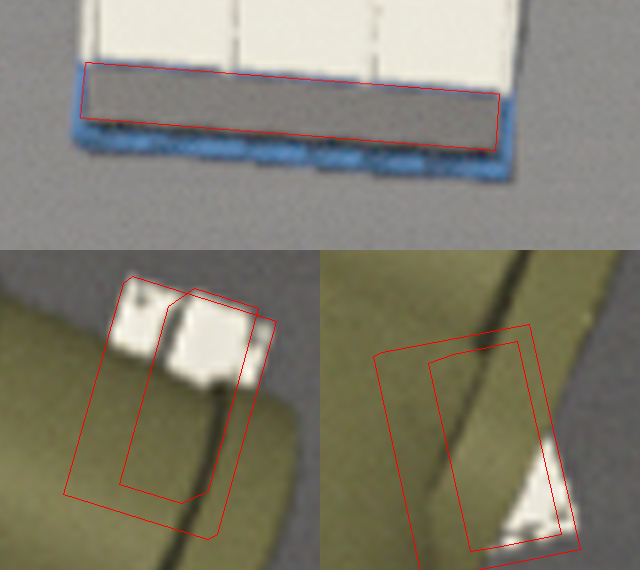

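Bar seated: its top outline coincides with the predicted seated outline. The long tools are hidden by the arm, so I measure the left-hand tools now.

```bash
sed -i 's/^c=.*/c=[refine("round",(103,229)),refine("cross",(101,188))]/; s/chk1/chk2/' m4.py; python3 m4.py
```

```text
round [0.4333 0.3911 2.7903] 159.9 [0.953, 0.615]
round [ 0.4334  0.3912 -0.3658] -21.0 [0.954]
cross [0.5531 0.41   0.1138] 6.5 [0.927, 0.638]
cross [0.553  0.4098 0.1227] 7.0 [0.928]
```

View pics/chk2.png

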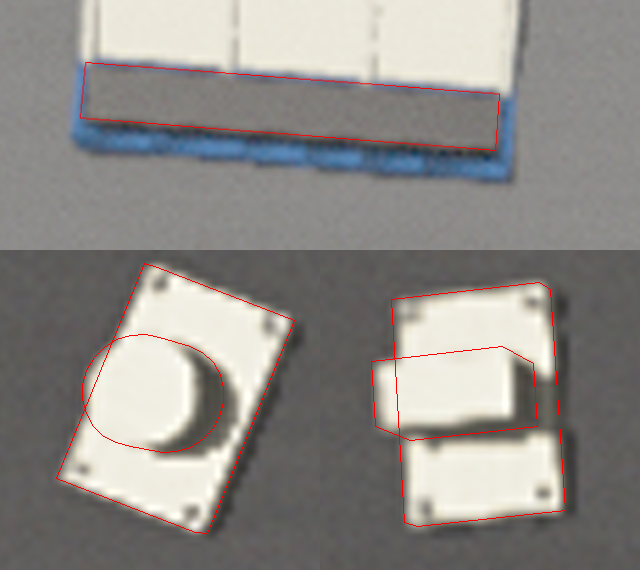

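Bar confirmed seated. The round is at (0.433,0.391) with yaw −20.5° and the cross at (0.553,0.410) with yaw 6.8°; both overlays fit well. Going to the round tool.

>>> drive_tool(angular=[[0, 0, 0], [0, 0, 0], [0, 0, 0], [0, 0, 0], [0, 0, 0], [0, 0, 0], [0, 0, 0], [0, 0, 0], [0, 0, 0], [0, 0, 0], [0, 0, 0], [0, 0, 0], [0, 0, 0], [0, 0, 0], [0, 0, 0], [0, 0, 0], [0, 0, 0]], delta_pos=[[3.87, 0.1, 0], [3.87, 0.1, 0], [3.87, 0.1, 0], [3.87, 0.1, 0], [3.87, 0.1, 0], [3.87, -0.32, 0], [3.87, -0.32, 0], [3.87, -0.32, 0], [3.87, -0.32, 0], [3.87, -0.32, 0], [3.87, -0.74, 0], [3.87, -0.74, 0], [3.87, -0.74, 0], [3.87, -0.74, 0], [3.87, -0.74, 0], [3.87, -0.32, 0], [0, 0, 0]], gripper=[8.7, 8.7, 8.7, 8.7, 8.7, 8.7, 8.7, 8.7, 8.7, 8.7, 8.7, 8.7, 8.7, 8.7, 8.7, 8.7, 8.7])

```text
time_s: 16.6
tool_pos: [0.4284, 0.3998, 0.2402]
tool_rot: [-179.8, -0.3, 86.3]
force: [-0.9, 0.9, -0.4]
grip_width: 0.0872
grasp_force: 0.0
```

>>> drive_tool(angular=[[0, 0, -0.13], [0, 0, -0.13], [0, 0, -0.13], [0, 0, -0.13], [0, 0, -0.13], [0, 0, -0.13], [0, 0, -0.13], [0, 0, -0.13], [0, 0, -0.13], [0, 0, -0.12], [0, 0, 0], [0, 0, 0], [0, 0, 0]], delta_pos=[[0, 0, 1], [0, 0, 1], [0, 0, 1], [0, 0, 1], [0, 0, 1], [0, 0, 1], [0, 0, 1], [0, 0, 1], [0, 0, 1], [0, 0, 1], [0, 0, 0], [0, 0, 0], [0, 0, 0]], gripper=[8.7, 8.7, 8.7, 8.7, 8.7, 8.7, 8.7, 8.7, 8.7, 8.7, 8.7, 8.7, 8.7])

```text
time_s: 17.9
tool_pos: [0.4321, 0.3937, 0.1412]
tool_rot: [180.0, 0.0, 159.5]
force: [0.4, -0.7, -0.0]
grip_width: 0.0868
grasp_force: 0.0
```

>>> drive_tool(angular=[[0, 0, 0], [0, 0, 0], [0, 0, 0], [0, 0, 0], [0, 0, 0], [0, 0, 0], [0, 0, 0], [0, 0, 0], [0, 0, 0], [0, 0, 0], [0, 0, 0], [0, 0, 0], [0, 0, 0], [0, 0, 0], [0, 0, 0], [0, 0, 0], [0, 0, 0]], delta_pos=[[-0.21, -0.19, 2.5], [0, 0, 2.5], [0, 0, 2.5], [0, 0, 2], [0, 0, 1.4], [0, 0, 0], [0, 0, 0], [0, 0, 0], [0, 0, 0], [0, 0, 0], [0, 0, 0], [0, 0, 0], [0, 0, 0], [0, 0, 0], [0, 0, 0], [0, 0, 0], [0, 0, 0]], gripper=[8.7, 8.7, 8.7, 8.7, 8.7, 8.7, 8.7, 0, 0, 0, 0, 0, 0, 0, 0, 0, 0], squeeze=40)

```text
time_s: 19.6
tool_pos: [0.4329, 0.3909, 0.0314]
tool_rot: [-180.0, 0.0, 159.7]
force: [-0.6, -2.5, 1.0]
grip_width: 0.0393
grasp_force: 40.0
```

```bash
sed -i 's/^c=.*/c=[refine("long",(380,189)),refine("long",(377,225))]/; s/chk2/chk3/' m4.py; python3 m4.py
python3 - <<'E'
from h import *
# drop poses: TCP h above deck, middle at u, lane y
q=[.4527,-.0283,-.074]
for n,y in(("long",.071),("round",0),("cross",-.071)):
    print(n,[np.round(tf(s2r([[u,y,h]]),q)[0],4).tolist() for u,h in((.22,.034),(.22,.12))])
Rr=R.from_euler('z',-.074)
# tool z = -slope normal; slope: x axis uphill
sx=np.array([ct,0,st]); sn=np.array([-st,0,ct]); sy=np.array([0,1.,0])
for sg in(1,-1):
    M=np.c_[sg*sx,-sg*sy,-sn]; print(sg,(Rr*R.from_matrix(M)).as_euler('xyz',degrees=True))
    flat=R.from_matrix(np.c_[sg*np.array([1,0,0]),-sg*sy,[0,0,-1]]); print("turn in tool",(flat.inv()*R.from_matrix(M)).as_rotvec())
E
```

```text
long [ 0.5484 -0.4247 -0.2878] -16.5 [0.713]
long [ 0.5484 -0.4247 -0.2878] -16.5 [0.713]
long [ 0.4308 -0.4053  3.4394] 197.1 [0.953, 0.743]
long [ 0.4315 -0.4051  0.2943] 16.9 [0.953]
long [[0.6634, 0.0273, 0.1698], [0.6272, 0.03, 0.2477]]
round [[0.6582, -0.0435, 0.1698], [0.6219, -0.0408, 0.2477]]
cross [[0.6529, -0.1143, 0.1698], [0.6167, -0.1117, 0.2477]]
1 [180.         -25.          -4.23988768]
turn in tool [0.         0.43633231 0.        ]
-1 [180.          25.         175.76011232]
turn in tool [ 0.         -0.43633231  0.        ]
```

View pics/chk3.png

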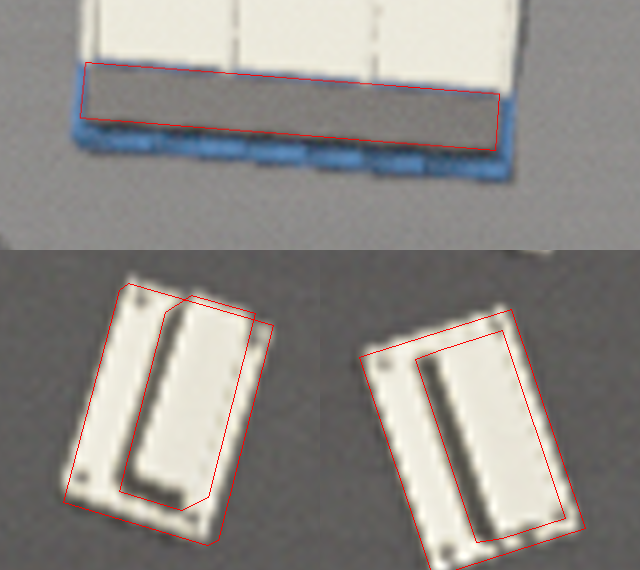

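Both long overlays fit: A at (0.548,−0.425) with yaw −16.5°, B at (0.431,−0.405) with yaw 16.9°. The round is gripped, so I lift and carry it.

>>> drive_tool(angular=[[0, 0, 0], [0, 0, 0], [0, 0, 0], [0, 0, 0], [0, 0, 0], [0, 0, 0], [0, 0, -0.14], [0, 0, -0.14], [0, 0, 0], [0, 0, 0], [0, 0, 0], [0, 0, 0], [0, 0, 0], [0, 0, 0], [0, 0, 0], [0, 0, 0], [0, 0, 0], [0, 0, 0], [0, 0, 0], [0, 0, 0]], delta_pos=[[0, 0, -1], [0, 0, -3], [0, 0, -4], [0, 0, -4.5], [0, 0, -4.5], [0, 0, -3], [0, 0, -1], [0, 0, -1], [-2, -3.79, 0], [-2, -3.79, 0], [-2, -3.79, 0], [-2, -3.79, 0], [-2, -3.79, 0], [-2, -3.79, 0], [-2, -3.79, 0], [-2, -3.79, 0], [-2, -3.79, 0], [-2, -3.79, 0], [-2, -3.77, 0], [0, 0, 0]], gripper=[0, 0, 0, 0, 0, 0, 0, 0, 0, 0, 0, 0, 0, 0, 0, 0, 0, 0, 0, 0])

```text
time_s: 21.9
tool_pos: [0.6234, -0.0502, 0.2502]
tool_rot: [-179.9, 0.0, 175.0]
force: [0.5, -0.9, -4.4]
grip_width: 0.039
grasp_force: 40.0
```

>>> drive_tool(angular=[[0, -0.1, 0], [0, -0.1, 0], [0, -0.1, 0], [0, -0.1, 0], [0, -0.036, 0], [0, 0, 0], [0, 0, 0]], delta_pos=[[0, 0, 0], [0, 0, 0], [0, 0, 0], [0, 0, 0], [0, 0, 0], [0, 0, 0], [0, 0, 0]], gripper=[0, 0, 0, 0, 0, 0, 0])

```text
time_s: 22.6
tool_pos: [0.6208, -0.0407, 0.2518]
tool_rot: [-179.9, 24.8, 175.8]
force: [0.0, 0.1, -3.5]
grip_width: 0.0395
grasp_force: 40.0
```

```bash
cat > dt.py <<'E'
from h import *
import sys
# usage: dt.py x y z roll pitch yaw : remaining delta in tool axes
v=np.array(sys.argv[1:7],float); o=telemetry.get_obs()
A=R.from_euler('xyz',o["tool_rot"],degrees=True); B=R.from_euler('xyz',v[3:],degrees=True)
print("delta cm",np.round(A.inv().apply(v[:3]-o["tool_pos"])*100,2),"turn rad",np.round((A.inv()*B).as_rotvec(),4), "pos",np.round(o["tool_pos"],4),np.round(o["tool_rot"],1),"w",round(o["grip_width"],4))
E
python3 dt.py 0.6219 -0.0408 0.2477 180 25 175.76
```

```text
delta cm [ 0.07 -0.    0.41] turn rad [-0.0022 -0.0038  0.0001] pos [ 0.6208 -0.0407  0.2518] [-179.9   24.8  175.8] w 0.0395
```

>>> drive_tool(angular=[[0, -0.004, 0], [0, 0, 0], [0, 0, 0], [0, 0, 0], [0, 0, 0], [0, 0, 0], [0, 0, 0], [0, 0, 0]], delta_pos=[[0.07, 0, 1.5], [0, 0, 2], [0, 0, 2], [0, 0, 1.5], [0, 0, 1], [0, 0, 1], [0, 0, 0], [0, 0, 0]], gripper=[0, 0, 0, 0, 0, 0, 0, 0])

```text
time_s: 23.4
tool_pos: [0.6591, -0.042, 0.169]
tool_rot: [179.8, 25.0, 175.7]
force: [-0.2, -0.5, -3.9]
grip_width: 0.0395
grasp_force: 40.0
```

```bash
python3 dt.py 0.6582 -0.0435 0.1698 180 25 175.76
```

```text
delta cm [ 0.04 -0.15 -0.11] turn rad [ 0.0038 -0.0005 -0.0008] pos [ 0.6591 -0.042   0.169 ] [179.8  25.  175.7] w 0.0395
```

>>> drive_tool(angular=[[0, 0, 0], [0, 0, 0], [0, 0, 0], [0, 0, 0], [0, 0, 0], [0, 0, 0], [0, 0, 0], [0, 0, 0], [0, 0, 0], [0, 0, 0], [0, 0, 0], [0, 0, 0], [0, 0, 0], [0, 0, 0]], delta_pos=[[0, -0.1, 0.05], [0, 0, 0], [0, 0, 0], [0, 0, 0], [0, 0, 0], [0, 0, 0], [0, 0, 0], [0, 0, 0], [0, 0, -1], [0, 0, -2], [0, 0, -3], [0, 0, -4], [0, 0, -2], [0, 0, 0]], gripper=[0, 7, 7, 7, 7, 7, 7, 7, 7, 7, 7, 7, 7, 7])

```text
time_s: 24.8
tool_pos: [0.6129, -0.0437, 0.2683]
tool_rot: [-179.5, 25.0, 175.7]
force: [0.7, -0.1, 0.4]
grip_width: 0.07
grasp_force: 0.0
```

```bash
python3 - <<'E'
from h import *
q=[.4527,-.0283,-.074]
p=cam("top"); im=cv2.resize(p["pixels"][:,:,::-1],None,fx=5,fy=5,interpolation=cv2.INTER_CUBIC)
s=cam("scene"); i2=cv2.resize(s["pixels"][:,:,::-1],None,fx=5,fy=5,interpolation=cv2.INTER_CUBIC)
cv2.imwrite("pics/r1.png",np.hstack([im[5*90:5*210,5*210:5*290],i2[5*150:5*270,5*210:5*290]]))
E
python3 dt.py 0.553 0.410 0.25 180 0 186.8
```

```text
delta cm [ 9.13 44.81 -2.75] turn rad [-0.0471  0.4303 -0.1938] pos [ 0.6117 -0.0441  0.2653] [-179.7   24.8  175.6] w 0.0699
```

View pics/r1.png

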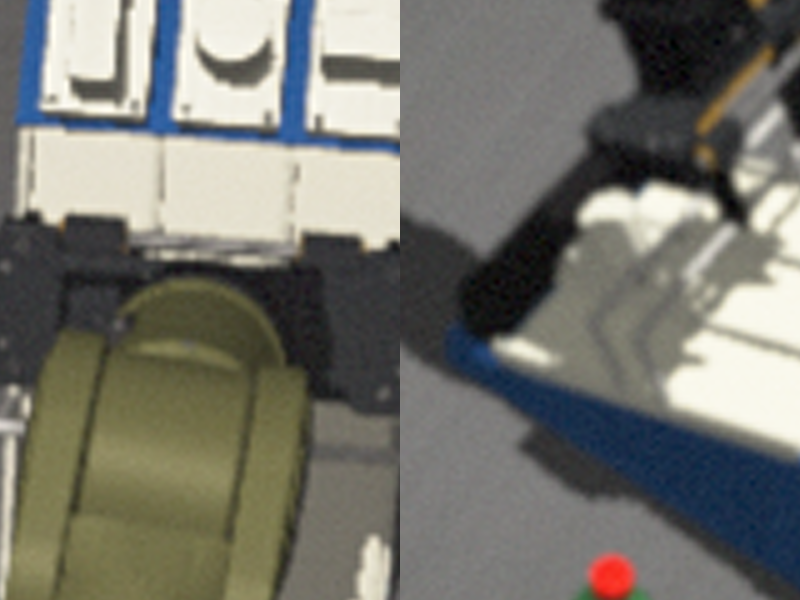

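>>> drive_tool(angular=[[0, 0.108, 0], [0, 0.108, 0], [0, 0.108, 0], [0, 0.108, 0], [0, 0, -0.096], [0, 0, -0.096], [0, 0, 0], [0, 0, 0], [0, 0, 0], [0, 0, 0], [0, 0, 0], [0, 0, 0], [0, 0, 0], [0, 0, 0], [0, 0, 0], [0, 0, 0], [0, 0, 0], [0, 0, 0], [0, 0, 0], [0, 0, 0]], delta_pos=[[0, 0, 0], [0, 0, 0], [0, 0, 0], [0, 0, 0], [0, 0, 0], [0, 0, 0], [0.04, 3.81, 0], [0.04, 3.81, 0], [0.04, 3.81, 0], [0.04, 3.81, 0], [0.04, 3.81, 0], [0.04, 3.81, 0], [0.04, 3.81, 0], [0.04, 3.81, 0], [0.04, 3.81, 0], [0.04, 3.81, 0], [0.04, 3.81, 0], [0.04, 3.81, 0], [0, 0, 0], [0, 0, 0]], gripper=[8.7, 8.7, 8.7, 8.7, 8.7, 8.7, 8.7, 8.7, 8.7, 8.7, 8.7, 8.7, 8.7, 8.7, 8.7, 8.7, 8.7, 8.7, 8.7, 8.7])

```text
time_s: 26.9
tool_pos: [0.5463, 0.4163, 0.2595]
tool_rot: [-179.8, 2.3, -172.7]
force: [0.3, -1.3, 0.3]
grip_width: 0.0869
grasp_force: 0.0
```

```bash
python3 dt.py 0.553 0.410 0.032 180 0 186.8
python3 - <<'E'
from h import *
t,s=cam("top"),cam("scene")
for p in(t,s): print([(np.round(d["centre"]).tolist(),round(d["p"],2)) for d in models.search_frame(p,"cross_a")],"pred",proj(p,[[.553,.41,.025]]))
im=cv2.resize(t["pixels"][:,:,::-1],None,fx=5,fy=5,interpolation=cv2.INTER_CUBIC)
cv2.imwrite("pics/r2.png",np.hstack([im[5*90:5*210,5*210:5*290],im[5*140:5*260,5*60:5*140]]))
E
```

```text
delta cm [ 0.31 -0.64 22.76] turn rad [-0.0029  0.0396  0.0081] pos [0.5463 0.4163 0.2595] [-179.8    2.3 -172.7] w 0.0869
[([102.0, 181.0], 0.49), ([231.0, 96.0], 0.47)] pred [[ 98.16737769 185.87954359]]
[([324.0, 140.0], 0.55)] pred [[324.79462311 135.26782954]]
```

View pics/r2.png

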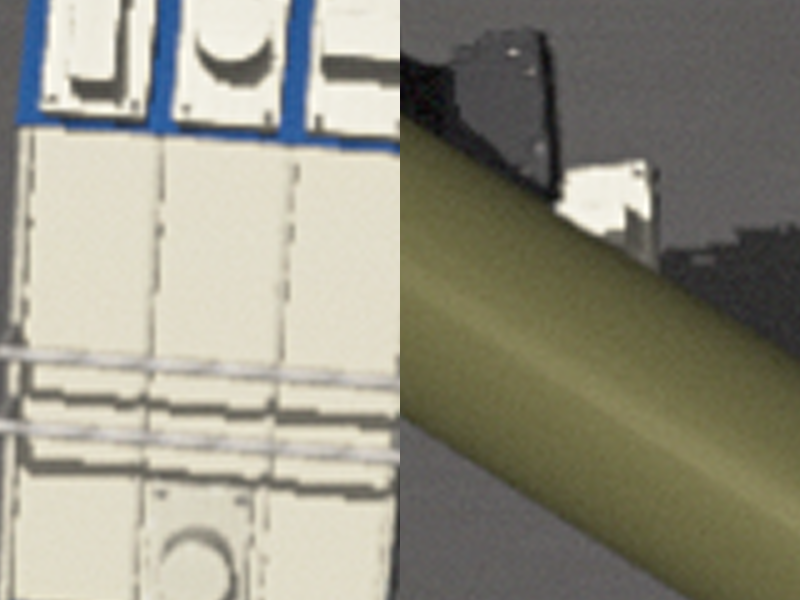

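Round rests at the foot of the middle lane; the cross's visible corner (110,172) is unmoved. Descending on the cross.

>>> drive_tool(angular=[[0, 0.04, 0], [0, 0, 0], [0, 0, 0], [0, 0, 0], [0, 0, 0], [0, 0, 0], [0, 0, 0], [0, 0, 0], [0, 0, 0]], delta_pos=[[0.3, -0.64, 0], [0, 0, 3], [0, 0, 4], [0, 0, 4], [0, 0, 4], [0, 0, 3], [0, 0, 1], [0, 0, 0], [0, 0, 0]], gripper=[8.7, 8.7, 8.7, 8.7, 8.7, 8.7, 8.7, 8.7, 8.7])

```text
time_s: 28.0
tool_pos: [0.5471, 0.4078, 0.0743]
tool_rot: [-179.9, 0.3, -173.0]
force: [0.2, 0.6, 0.3]
grip_width: 0.087
grasp_force: 0.0
```

```bash
python3 dt.py 0.553 0.410 0.032 180 0 186.8
```

```text
delta cm [-0.59  0.15  4.24] turn rad [-0.0011  0.0053  0.0034] pos [0.5471 0.4078 0.0743] [-179.9    0.3 -173. ] w 0.087
```

>>> drive_tool(angular=[[0, 0, 0], [0, 0, 0], [0, 0, 0], [0, 0, 0], [0, 0, 0], [0, 0, 0], [0, 0, 0], [0, 0, 0], [0, 0, 0], [0, 0, 0], [0, 0, 0], [0, 0, 0], [0, 0, 0], [0, 0, 0], [0, 0, 0]], delta_pos=[[-0.59, 0.15, 0.2], [0, 0, 1.5], [0, 0, 1.5], [0, 0, 1], [0, 0, 0], [0, 0, 0], [0, 0, 0], [0, 0, 0], [0, 0, 0], [0, 0, 0], [0, 0, 0], [0, 0, 0], [0, 0, 0], [0, 0, 0], [0, 0, 0]], gripper=[8.7, 8.7, 8.7, 8.7, 8.7, 8.7, 0, 0, 0, 0, 0, 0, 0, 0, 0])

```text
time_s: 29.5
tool_pos: [0.5519, 0.4096, 0.0307]
tool_rot: [-179.9, 0.2, -172.9]
force: [0.1, -0.8, 0.5]
grip_width: 0.0473
grasp_force: 39.9
```

>>> drive_tool(angular=[[0, 0, 0], [0, 0, 0], [0, 0, 0], [0, 0, 0], [0, 0, 0], [0, 0, 0], [0, 0, 0.1], [0, 0, 0.097], [0, 0, 0], [0, 0, 0]], delta_pos=[[0, 0, -1], [0, 0, -3], [0, 0, -4], [0, 0, -4.5], [0, 0, -4.5], [0, 0, -3], [0, 0, -1], [0, 0, -1], [0, 0, 0], [0, 0, 0]], gripper=[0, 0, 0, 0, 0, 0, 0, 0, 0, 0])

```text
time_s: 30.5
tool_pos: [0.5508, 0.41, 0.2504]
tool_rot: [-179.9, 0.2, 175.9]
force: [0.5, -0.1, -2.9]
grip_width: 0.048
grasp_force: 39.9
```

```bash
python3 dt.py 0.6167 -0.1117 0.2477 180 0 175.76
```

```text
delta cm [-10.29 -51.57   0.42] turn rad [-0.0023  0.0039  0.0027] pos [0.5508 0.41   0.2504] [-179.9    0.2  175.9] w 0.048
```

>>> drive_tool(angular=[[0, 0, 0], [0, 0, 0], [0, 0, 0], [0, 0, 0], [0, 0, 0], [0, 0, 0], [0, 0, 0], [0, 0, 0], [0, 0, 0], [0, 0, 0], [0, 0, 0], [0, 0, 0], [0, 0, 0], [0, -0.11, 0], [0, -0.11, 0], [0, -0.11, 0], [0, -0.106, 0], [0, 0, 0], [0, 0, 0]], delta_pos=[[-0.79, -3.97, 0], [-0.79, -3.97, 0], [-0.79, -3.97, 0], [-0.79, -3.97, 0], [-0.79, -3.97, 0], [-0.79, -3.97, 0], [-0.79, -3.97, 0], [-0.79, -3.97, 0], [-0.79, -3.97, 0], [-0.79, -3.97, 0], [-0.79, -3.97, 0], [-0.79, -3.97, 0], [-0.79, -3.93, 0], [0, 0, 0], [0, 0, 0], [0, 0, 0], [0, 0, 0], [0, 0, 0], [0, 0, 0]], gripper=[0, 0, 0, 0, 0, 0, 0, 0, 0, 0, 0, 0, 0, 0, 0, 0, 0, 0, 0])

```text
time_s: 32.4
tool_pos: [0.6134, -0.1109, 0.2529]
tool_rot: [-179.9, 23.5, 176.0]
force: [0.4, 0.5, -2.6]
grip_width: 0.0478
grasp_force: 39.9
```

```bash
python3 dt.py 0.6529 -0.1143 0.1698 180 25 175.76
```

```text
delta cm [-0.32 -0.05  9.21] turn rad [ 0.0002 -0.0256  0.0038] pos [ 0.6134 -0.1109  0.2529] [-179.9   23.5  176. ] w 0.0478
```

>>> drive_tool(angular=[[0, -0.026, 0.004], [0, 0, 0], [0, 0, 0], [0, 0, 0], [0, 0, 0], [0, 0, 0], [0, 0, 0], [0, 0, 0], [0, 0, 0]], delta_pos=[[0, 0, 0], [-0.08, -0.05, 1.5], [0, 0, 2], [0, 0, 2], [0, 0, 1.5], [0, 0, 1.2], [0, 0, 1], [0, 0, 0], [0, 0, 0]], gripper=[0, 0, 0, 0, 0, 0, 0, 0, 0])

```text
time_s: 33.3
tool_pos: [0.6555, -0.1102, 0.1687]
tool_rot: [179.4, 25.1, 175.8]
force: [-0.8, 0.0, -3.2]
grip_width: 0.0482
grasp_force: 39.9
```

```bash
python3 dt.py 0.6529 -0.1143 0.1698 180 25 175.76
```

```text
delta cm [ 0.16 -0.43 -0.2 ] turn rad [0.0105 0.0009 0.0004] pos [ 0.6555 -0.1102  0.1687] [179.4  25.1 175.8] w 0.0482
```

>>> drive_tool(angular=[[0, 0, 0], [0, 0, 0], [0, 0, 0]], delta_pos=[[0, 0, 0], [0, 0, 0], [0, 0, 0]], gripper=[0, 0, 0])

```text
time_s: 33.6
tool_pos: [0.6543, -0.1123, 0.1703]
tool_rot: [179.7, 25.2, 175.7]
force: [0.0, -0.1, -2.9]
grip_width: 0.0476
grasp_force: 39.9
```

```bash
python3 dt.py 0.6529 -0.1143 0.1698 180 25 175.76
```

```text
delta cm [ 0.13 -0.21 -0.01] turn rad [ 0.005   0.0031 -0.0008] pos [ 0.6543 -0.1123  0.1703] [179.7  25.2 175.7] w 0.0476
```

>>> drive_tool(angular=[[0, 0, 0], [0, 0, 0], [0, 0, 0], [0, 0, 0], [0, 0, 0], [0, 0, 0], [0, 0, 0], [0, 0, 0], [0, 0, 0], [0, 0, 0], [0, 0, 0], [0, 0, 0], [0, 0, 0], [0, 0, 0], [0, 0, 0], [0, 0, 0]], delta_pos=[[0, -0.1, 0.15], [0, 0, 0], [0, 0, 0], [0, 0, 0], [0, 0, 0], [0, 0, 0], [0, 0, 0], [0, 0, 0], [0, 0, 0], [0, 0, 0], [0, 0, -1], [0, 0, -2], [0, 0, -3], [0, 0, -4], [0, 0, -2], [0, 0, 0]], gripper=[0, 0, 7.5, 7.5, 7.5, 7.5, 7.5, 7.5, 7.5, 7.5, 7.5, 7.5, 7.5, 7.5, 7.5, 7.5])

```text
time_s: 35.2
tool_pos: [0.608, -0.1127, 0.2704]
tool_rot: [-179.8, 25.2, 175.7]
force: [1.3, -0.5, -0.4]
grip_width: 0.0748
grasp_force: 0.0
```

```bash
python3 dt.py 0.6529 -0.1143 0.1698 180 0 -16.5
python3 - <<'E'
from h import *
for n in("top","scene"):
    p=cam(n)
    for k in("long_a","cross_a","round_a"): print(n,k,[(np.round(d["centre"]).tolist(),round(d["p"],2)) for d in models.search_frame(p,k)])
    print("pred longs",proj(p,[[.5484,-.4247,.025],[.4312,-.4052,.025]]).round(), "feet c/r", proj(p,tf(s2r([[.038,-.071,.025],[.038,0,.025]]),[.4527,-.0283,-.074])).round())
E
```

```text
delta cm [ 0.23  0.22 11.01] turn rad [-0.641   0.0629 -2.8637] pos [ 0.608  -0.1127  0.2704] [-179.8   25.2  175.7] w 0.0748
top long_a [([380.0, 191.0], 0.85), ([418.0, 243.0], 0.78), ([387.0, 277.0], 0.74)]
top cross_a [([339.0, 278.0], 0.71)]
top round_a [([234.0, 150.0], 0.46)]
pred longs [[382. 188.]
 [377. 228.]] feet c/r [[273. 204.]
 [248. 203.]]
scene long_a [([177.0, 277.0], 0.91), ([138.0, 266.0], 0.85), ([145.0, 302.0], 0.75), ([203.0, 302.0], 0.74)]
scene cross_a [([246.0, 211.0], 0.88)]
scene round_a [([264.0, 199.0], 0.61)]
pred longs [[202. 300.]
 [177. 278.]] feet c/r [[242. 211.]
 [255. 197.]]
```

>>> drive_tool(angular=[[0, 0.11, 0], [0, 0.11, 0], [0, 0.11, 0], [0, 0.11, 0], [0, 0, 0.107], [0, 0, 0.106], [0, 0, 0], [0, 0, 0], [0, 0, 0], [0, 0, 0], [0, 0, 0], [0, 0, 0], [0, 0, 0], [0, 0, 0], [0, 0, 0], [0, 0, 0], [0, 0, 0], [0, 0, 0]], delta_pos=[[0, 0, 0], [0, 0, 0], [0, 0, 0], [0, 0, 0], [0, 0, 0], [0, 0, 0], [-0.35, -3.51, 0], [-0.35, -3.51, 0], [-0.35, -3.51, 0], [-0.35, -3.51, 0], [-0.35, -3.51, 0], [-0.35, -3.51, 0], [-0.35, -3.51, 0], [-0.35, -3.51, 0], [-0.35, -3.51, 0], [0, 0, 0], [0, 0, 0], [0, 0, 0]], gripper=[8.7, 8.7, 8.7, 8.7, 8.7, 8.7, 8.7, 8.7, 8.7, 8.7, 8.7, 8.7, 8.7, 8.7, 8.7, 8.7, 8.7, 8.7])

```text
time_s: 37.4
tool_pos: [0.5482, -0.4166, 0.2604]
tool_rot: [178.4, 2.7, 164.2]
force: [0.0, -0.1, -0.6]
grip_width: 0.0871
grasp_force: 0.0
```

```bash
python3 dt.py 0.5484 -0.4247 0.032 180 0 163.5
python3 - <<'E'
from h import *
o=telemetry.get_obs(); print(o["qpos"].round())
t=cam("top"); 
im=cv2.resize(t["pixels"][:,:,::-1],None,fx=5,fy=5,interpolation=cv2.INTER_CUBIC)
cv2.imwrite("pics/r3.png",np.hstack([im[5*150:5*250,5*210:5*290],im[5*150:5*250,5*350:5*430]]))
E
```

```text
delta cm [ 0.83 -1.4  22.8 ] turn rad [0.0277 0.0465 0.0128] pos [ 0.5482 -0.4166  0.2604] [178.4   2.7 164.2] w 0.0871
[ 75.  32. -59.  75.  26.  85.  93.]
```

View pics/r3.png

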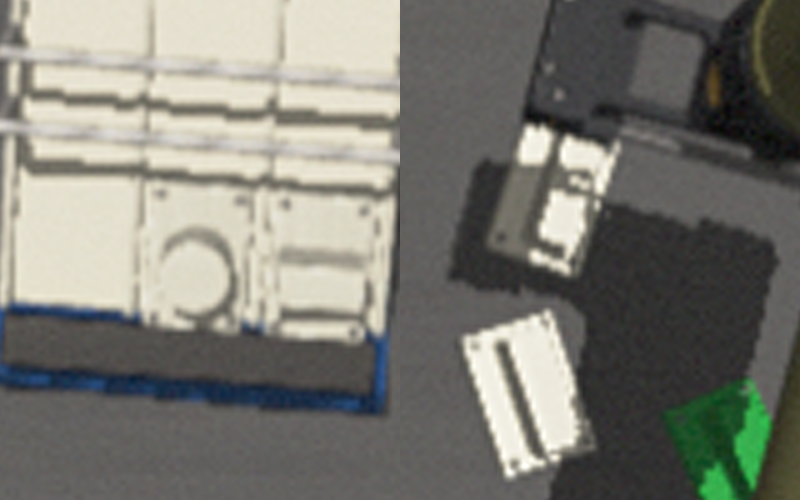

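Round and cross sit at the foot of their lanes; long A and B are in place. Descending on A.

>>> drive_tool(angular=[[0.028, 0.046, 0.013], [0, 0, 0], [0, 0, 0], [0, 0, 0], [0, 0, 0], [0, 0, 0], [0, 0, 0], [0, 0, 0], [0, 0, 0]], delta_pos=[[0, 0, 0], [-0.23, -0.77, 3], [0, 0, 4], [0, 0, 4], [0, 0, 4], [0, 0, 3], [0, 0, 0], [0, 0, 0], [0, 0, 0]], gripper=[8.7, 8.7, 8.7, 8.7, 8.7, 8.7, 8.7, 8.7, 8.7])

```text
time_s: 38.35
tool_pos: [0.5492, -0.4269, 0.084]
tool_rot: [-179.8, 0.3, 163.4]
force: [1.0, 0.4, -0.0]
grip_width: 0.0874
grasp_force: 0.0
```

```bash
python3 dt.py 0.5484 -0.4247 0.032 180 0 163.5
```

```text
delta cm [0.17 0.21 5.2 ] turn rad [-0.0034  0.0048 -0.0017] pos [ 0.5492 -0.4269  0.084 ] [-179.8    0.3  163.4] w 0.0874
```

>>> drive_tool(angular=[[0, 0, 0], [0, 0, 0], [0, 0, 0], [0, 0, 0], [0, 0, 0], [0, 0, 0], [0, 0, 0], [0, 0, 0], [0, 0, 0], [0, 0, 0], [0, 0, 0], [0, 0, 0], [0, 0, 0], [0, 0, 0], [0, 0, 0], [0, 0, 0]], delta_pos=[[0.15, 0.2, 1.5], [0, 0, 1.5], [0, 0, 1.2], [0, 0, 0.9], [0, 0, 0], [0, 0, 0], [0, 0, 0], [0, 0, 0], [0, 0, 0], [0, 0, 0], [0, 0, 0], [0, 0, 0], [0, 0, 0], [0, 0, 0], [0, 0, 0], [0, 0, 0]], gripper=[8.7, 8.7, 8.7, 8.7, 8.7, 8.7, 0, 0, 0, 0, 0, 0, 0, 0, 0, 0])

```text
time_s: 39.95
tool_pos: [0.5469, -0.4238, 0.0302]
tool_rot: [-179.9, 0.1, 163.4]
force: [0.6, 2.1, 0.5]
grip_width: 0.0237
grasp_force: 39.7
```

>>> drive_tool(angular=[[0, 0, 0], [0, 0, 0], [0, 0, 0], [0, 0, 0], [0, 0, 0], [0, 0, 0], [0, 0, -0.107], [0, 0, -0.107], [0, 0, 0], [0, 0, 0]], delta_pos=[[0, 0, -1], [0, 0, -3], [0, 0, -4], [0, 0, -4.5], [0, 0, -4.5], [0, 0, -3], [0, 0, -1], [0, 0, -1], [0, 0, 0], [0, 0, 0]], gripper=[0, 0, 0, 0, 0, 0, 0, 0, 0, 0])

```text
time_s: 40.95
tool_pos: [0.5461, -0.4244, 0.25]
tool_rot: [-179.8, 0.0, 175.5]
force: [-0.1, -0.6, -3.5]
grip_width: 0.0234
grasp_force: 39.7
```

```bash
python3 dt.py 0.6272 0.0300 0.2477 180 0 175.76; python3 -c "
from h import *
print(telemetry.get_obs()['qpos'].round())"
```

```text
delta cm [-4.48 45.94  0.1 ] turn rad [-0.0028  0.0001 -0.0053] pos [ 0.5461 -0.4244  0.25  ] [-179.8    0.   175.5] w 0.0234
[ 74.  35. -60.  74.  30.  87. 103.]
```

>>> drive_tool(angular=[[0, 0, 0], [0, 0, 0], [0, 0, 0], [0, 0, 0], [0, 0, 0], [0, 0, 0], [0, 0, 0], [0, 0, 0], [0, 0, 0], [0, 0, 0], [0, 0, 0], [0, 0, 0], [0, -0.11, 0], [0, -0.11, 0], [0, -0.11, 0], [0, -0.106, 0], [0, 0, 0], [0, 0, 0], [0, 0, 0]], delta_pos=[[-0.37, 3.83, 0], [-0.37, 3.83, 0], [-0.37, 3.83, 0], [-0.37, 3.83, 0], [-0.37, 3.83, 0], [-0.37, 3.83, 0], [-0.37, 3.83, 0], [-0.37, 3.83, 0], [-0.37, 3.83, 0], [-0.37, 3.83, 0], [-0.37, 3.83, 0], [-0.37, 3.83, 0], [0, 0, 0], [0, 0, 0], [0, 0, 0], [0, 0, 0], [0, 0, 0], [0, 0, 0], [0, 0, 0]], gripper=[0, 0, 0, 0, 0, 0, 0, 0, 0, 0, 0, 0, 0, 0, 0, 0, 0, 0, 0])

```text
time_s: 42.85
tool_pos: [0.627, 0.0305, 0.2499]
tool_rot: [179.9, 25.0, 175.6]
force: [-0.5, 0.5, -2.8]
grip_width: 0.0234
grasp_force: 39.7
```

```bash
python3 dt.py 0.6634 0.0273 0.1698 180 25 175.76
```

```text
delta cm [ 0.07 -0.05  8.8 ] turn rad [-0.     -0.0007 -0.0032] pos [0.627  0.0305 0.2499] [179.9  25.  175.6] w 0.0234
```

>>> drive_tool(angular=[[0, 0, -0.003], [0, 0, 0], [0, 0, 0], [0, 0, 0], [0, 0, 0], [0, 0, 0], [0, 0, 0], [0, 0, 0], [0, 0, 0], [0, 0, 0]], delta_pos=[[0.07, -0.05, 1.5], [0, 0, 2], [0, 0, 2], [0, 0, 1.5], [0, 0, 1.2], [0, 0, 0.8], [0, 0, 0], [0, 0, 0], [0, 0, 0], [0, 0, 0]], gripper=[0, 0, 0, 0, 0, 0, 0, 0, 0, 0])

```text
time_s: 43.85
tool_pos: [0.6633, 0.0273, 0.1667]
tool_rot: [-179.8, 25.0, 175.8]
force: [0.2, 0.4, -3.3]
grip_width: 0.0239
grasp_force: 39.9
```

```bash
python3 dt.py 0.6634 0.0273 0.1698 180 25 175.76
```

```text
delta cm [-0.14 -0.01 -0.28] turn rad [-0.0021 -0.0007  0.0012] pos [0.6633 0.0273 0.1667] [-179.8   25.   175.8] w 0.0239
```

>>> drive_tool(angular=[[0, 0, 0], [0, 0, 0], [0, 0, 0], [0, 0, 0], [0, 0, 0], [0, 0, 0], [0, 0, 0], [0, 0, 0], [0, 0, 0], [0, 0, 0], [0, 0, 0], [0, 0, 0], [0, 0, 0], [0, 0, 0], [0, 0, 0]], delta_pos=[[0, 0, 0], [0, 0, 0], [0, 0, 0], [0, 0, 0], [0, 0, 0], [0, 0, 0], [0, 0, 0], [0, 0, 0], [0, 0, 0], [0, 0, -1], [0, 0, -2], [0, 0, -3], [0, 0, -4], [0, 0, -2], [0, 0, 0]], gripper=[6, 6, 6, 6, 6, 6, 6, 6, 6, 6, 6, 6, 6, 6, 6])

```text
time_s: 45.35
tool_pos: [0.6171, 0.0295, 0.2706]
tool_rot: [-179.3, 25.2, 175.9]
force: [0.4, 0.4, -0.2]
grip_width: 0.06
grasp_force: 0.0
```

>>> drive_tool(angular=[[0, 0.11, 0], [0, 0.11, 0], [0, 0.11, 0], [0, 0.106, 0], [0, 0, 0.14], [0, 0, 0.14], [0, 0, 0.14], [0, 0, 0.14], [0, 0, 0.14], [0, 0, 0.14], [0, 0, 0.14], [0, 0, 0.14], [0, 0, 0.14], [0, 0, 0.14], [0, 0, 0], [0, 0, 0]], delta_pos=[[0, 0, 0], [0, 0, 0], [0, 0, 0], [0, 0, 0], [0, 0, 0], [0, 0, 0], [0, 0, 0], [0, 0, 0], [0, 0, 0], [0, 0, 0], [0, 0, 0], [0, 0, 0], [0, 0, 0], [0, 0, 0], [0, 0, 0], [0, 0, 0]], gripper=[8.7, 8.7, 8.7, 8.7, 8.7, 8.7, 8.7, 8.7, 8.7, 8.7, 8.7, 8.7, 8.7, 8.7, 8.7, 8.7])

```text
time_s: 46.95
tool_pos: [0.6136, 0.032, 0.2656]
tool_rot: [178.6, 0.3, 96.0]
force: [0.6, -0.1, 1.0]
grip_width: 0.0869
grasp_force: 0.0
```

```bash
python3 dt.py 0.4312 -0.4052 0.25 180 0 16.9; python3 -c "
from h import *
print(telemetry.get_obs()['qpos'].round())
for n in('top','scene'):
    p=cam(n); print([(np.round(d['centre']).tolist(),round(d['p'],2)) for d in models.search_frame(p,'long_a')], proj(p,[[.4312,-.4052,.025],*tf(s2r([[.038,.071,.025]]),[.4527,-.0283,-.074])]).round())"
```

```text
delta cm [-41.58 -22.72   1.23] turn rad [ 0.0239 -0.0123  1.3798] pos [0.6136 0.032  0.2656] [178.6   0.3  96. ] w 0.0869
[ 37.  20. -53.  86.  16.  81. -11.]
[([385.0, 274.0], 0.83), ([378.0, 227.0], 0.75), ([419.0, 243.0], 0.59), ([271.0, 146.0], 0.17)] [[377. 228.]
 [222. 201.]]
[([144.0, 301.0], 0.89), ([141.0, 265.0], 0.73), ([178.0, 275.0], 0.72), ([265.0, 186.0], 0.63)] [[177. 278.]
 [266. 184.]]
```

>>> drive_tool(angular=[[0.024, -0.012, 0], [0, 0, 0], [0, 0, 0], [0, 0, 0], [0, 0, 0], [0, 0, 0], [0, 0, 0], [0, 0, 0], [0, 0, 0], [0, 0, 0], [0, 0, 0], [0, 0, 0], [0, 0, 0]], delta_pos=[[-3.2, -1.75, 0], [-3.2, -1.75, 0], [-3.2, -1.75, 0], [-3.2, -1.75, 0], [-3.2, -1.75, 0], [-3.2, -1.75, 0], [-3.2, -1.75, 0], [-3.2, -1.75, 0], [-3.2, -1.75, 0], [-3.2, -1.75, 0], [-3.2, -1.75, 0], [-3.2, -1.75, 0], [-3.2, -1.75, 0]], gripper=[8.7, 8.7, 8.7, 8.7, 8.7, 8.7, 8.7, 8.7, 8.7, 8.7, 8.7, 8.7, 8.7])

```text
time_s: 48.45
tool_pos: [0.4281, -0.4061, 0.273]
tool_rot: [179.9, 1.0, 95.8]
force: [0.0, 0.6, -0.0]
grip_width: 0.087
grasp_force: 0.0
```

>>> drive_tool(angular=[[0, 0, 0.138], [0, 0, 0.138], [0, 0, 0.138], [0, 0, 0.138], [0, 0, 0.138], [0, 0, 0.138], [0, 0, 0.138], [0, 0, 0.138], [0, 0, 0.138], [0, 0, 0.138], [0, 0, 0], [0, 0, 0], [0, 0, 0]], delta_pos=[[0, 0, 1], [0, 0, 1], [0, 0, 1], [0, 0, 1], [0, 0, 1], [0, 0, 1], [0, 0, 1], [0, 0, 1], [0, 0, 1], [0, 0, 1], [0, 0, 0], [0, 0, 0], [0, 0, 0]], gripper=[8.7, 8.7, 8.7, 8.7, 8.7, 8.7, 8.7, 8.7, 8.7, 8.7, 8.7, 8.7, 8.7])

```text
time_s: 49.75
tool_pos: [0.4297, -0.4065, 0.1736]
tool_rot: [179.0, 0.0, 16.8]
force: [0.2, -0.3, -0.0]
grip_width: 0.087
grasp_force: 0.0
```

```bash
python3 dt.py 0.4312 -0.4052 0.032 180 0 16.9;  python3 -c "
from h import *
print(telemetry.get_obs()['qpos'].round())
for n in('top','scene'):
    p=cam(n); print([(np.round(d['centre']).tolist(),round(d['p'],2)) for d in models.search_frame(p,'long_a')])"
```

```text
delta cm [ 0.2  -0.34 14.16] turn rad [ 0.0181  0.0008 -0.0011] pos [ 0.4297 -0.4065  0.1736] [179.    0.   16.8] w 0.087
[ 66.  15. -30.  96.   9.  70. -39.]
[([383.0, 269.0], 0.74), ([223.0, 200.0], 0.65)]
[([178.0, 280.0], 0.94), ([265.0, 186.0], 0.79), ([138.0, 266.0], 0.74), ([242.0, 210.0], 0.44)]
```

>>> drive_tool(angular=[[0.018, 0, 0], [0, 0, 0], [0, 0, 0], [0, 0, 0], [0, 0, 0], [0, 0, 0], [0, 0, 0], [0, 0, 0]], delta_pos=[[0, 0, 0], [0.2, -0.09, 2], [0, 0, 3], [0, 0, 3], [0, 0, 2], [0, 0, 1], [0, 0, 0], [0, 0, 0]], gripper=[8.7, 8.7, 8.7, 8.7, 8.7, 8.7, 8.7, 8.7])

```text
time_s: 50.75
tool_pos: [0.4314, -0.4053, 0.0638]
tool_rot: [180.0, 0.0, 16.7]
force: [1.4, 0.6, -0.0]
grip_width: 0.0867
grasp_force: 0.0
```

```bash
python3 dt.py 0.4312 -0.4052 0.032 180 0 16.9
```

```text
delta cm [-0.02 -0.02  3.18] turn rad [ 0.0001  0.0005 -0.0037] pos [ 0.4314 -0.4053  0.0638] [180.    0.   16.7] w 0.0867
```

>>> drive_tool(angular=[[0, 0, 0], [0, 0, 0], [0, 0, 0], [0, 0, 0], [0, 0, 0], [0, 0, 0], [0, 0, 0], [0, 0, 0], [0, 0, 0], [0, 0, 0], [0, 0, 0], [0, 0, 0], [0, 0, 0], [0, 0, 0], [0, 0, 0], [0, 0, 0]], delta_pos=[[0, 0, 1.2], [0, 0, 1.2], [0, 0, 0.8], [0, 0, 0], [0, 0, 0], [0, 0, 0], [0, 0, 0], [0, 0, 0], [0, 0, 0], [0, 0, 0], [0, 0, 0], [0, 0, 0], [0, 0, 0], [0, 0, 0], [0, 0, 0], [0, 0, 0]], gripper=[8.7, 8.7, 8.7, 8.7, 8.7, 0, 0, 0, 0, 0, 0, 0, 0, 0, 0, 0])

```text
time_s: 52.35
tool_pos: [0.4306, -0.4037, 0.0308]
tool_rot: [-179.8, 0.1, 16.7]
force: [-2.4, 4.3, 3.8]
grip_width: 0.0238
grasp_force: 40.0
```

>>> drive_tool(angular=[[0, 0, 0], [0, 0, 0], [0, 0, 0], [0, 0, 0], [0, 0, 0], [0, 0, 0.12], [0, 0, 0.12], [0, 0, 0.128], [0, 0, 0], [0, 0, 0]], delta_pos=[[0, 0, -1], [0, 0, -3], [0, 0, -4], [0, 0, -4.5], [0, 0, -4.5], [0, 0, -3], [0, 0, -1], [0, 0, -1], [0, 0, 0], [0, 0, 0]], gripper=[0, 0, 0, 0, 0, 0, 0, 0, 0, 0])

```text
time_s: 53.35
tool_pos: [0.4309, -0.4052, 0.2506]
tool_rot: [180.0, 0.1, -4.2]
force: [0.8, 0.1, -4.5]
grip_width: 0.024
grasp_force: 40.0
```

```bash
python3 dt.py 0.6272 0.0300 0.2477 180 0 -4.24; python3 -c "
from h import *
print(telemetry.get_obs()['qpos'].round())"
```

```text
delta cm [ 16.36 -44.86   0.26] turn rad [ 0.0002  0.0015 -0.    ] pos [ 0.4309 -0.4052  0.2506] [ 1.8e+02  1.0e-01 -4.2e+00] w 0.024
[ 65.  13. -28.  90.   6.  79. -58.]
```

>>> drive_tool(angular=[[0, 0, 0], [0, 0, 0], [0, 0, 0], [0, 0, 0], [0, 0, 0], [0, 0, 0], [0, 0, 0], [0, 0, 0], [0, 0, 0], [0, 0, 0], [0, 0, 0], [0, 0, 0], [0, 0.11, 0], [0, 0.11, 0], [0, 0.11, 0], [0, 0.106, 0], [0, 0, 0], [0, 0, 0], [0, 0, 0]], delta_pos=[[1.36, -3.74, 0], [1.36, -3.74, 0], [1.36, -3.74, 0], [1.36, -3.74, 0], [1.36, -3.74, 0], [1.36, -3.74, 0], [1.36, -3.74, 0], [1.36, -3.74, 0], [1.36, -3.74, 0], [1.36, -3.74, 0], [1.36, -3.74, 0], [1.36, -3.74, 0], [0, 0, 0], [0, 0, 0], [0, 0, 0], [0, 0, 0], [0, 0, 0], [0, 0, 0], [0, 0, 0]], gripper=[0, 0, 0, 0, 0, 0, 0, 0, 0, 0, 0, 0, 0, 0, 0, 0, 0, 0, 0])

```text
time_s: 55.25
tool_pos: [0.6295, 0.0298, 0.2517]
tool_rot: [-179.9, -24.9, -4.4]
force: [0.6, -0.0, -3.0]
grip_width: 0.0234
grasp_force: 40.0
```

```bash
python3 dt.py 0.6634 0.0273 0.1698 180 -25 -4.24
```

```text
delta cm [-0.37 -0.    8.86] turn rad [ 0.      0.0019 -0.0028] pos [0.6295 0.0298 0.2517] [-179.9  -24.9   -4.4] w 0.0234
```

>>> drive_tool(angular=[[0, 0.002, -0.003], [0, 0, 0], [0, 0, 0], [0, 0, 0], [0, 0, 0], [0, 0, 0], [0, 0, 0], [0, 0, 0], [0, 0, 0], [0, 0, 0]], delta_pos=[[-0.3, 0, 1.5], [0, 0, 2], [0, 0, 2], [0, 0, 1.5], [0, 0, 1.2], [0, 0, 0.8], [0, 0, 0], [0, 0, 0], [0, 0, 0], [0, 0, 0]], gripper=[0, 0, 0, 0, 0, 0, 0, 0, 0, 0])

```text
time_s: 56.25
tool_pos: [0.6637, 0.0273, 0.1683]
tool_rot: [179.9, -25.0, -4.2]
force: [0.1, 0.0, -3.7]
grip_width: 0.0236
grasp_force: 40.0
```

```bash
python3 dt.py 0.6634 0.0273 0.1698 180 -25 -4.24
```

```text
delta cm [ 0.04  0.   -0.15] turn rad [ 0.0008 -0.0005  0.0002] pos [0.6637 0.0273 0.1683] [179.9 -25.   -4.2] w 0.0236
```

>>> drive_tool(angular=[[0, 0, 0], [0, 0, 0], [0, 0, 0], [0, 0, 0], [0, 0, 0], [0, 0, 0], [0, 0, 0], [0, 0, 0], [0, 0, 0], [0, 0, 0], [0, 0, 0], [0, 0, 0], [0, 0, 0], [0, 0, 0], [0, 0, 0]], delta_pos=[[0, 0, 0.1], [0, 0, 0], [0, 0, 0], [0, 0, 0], [0, 0, 0], [0, 0, 0], [0, 0, 0], [0, 0, 0], [0, 0, 0], [0, 0, -1], [0, 0, -2], [0, 0, -3], [0, 0, -4], [0, 0, -2], [0, 0, 0]], gripper=[0, 6, 6, 6, 6, 6, 6, 6, 6, 6, 6, 6, 6, 6, 6])

```text
time_s: 57.75
tool_pos: [0.6143, 0.0319, 0.2805]
tool_rot: [179.8, -25.4, -4.1]
force: [-0.4, 0.1, 0.1]
grip_width: 0.0599
grasp_force: 0.0
```

>>> drive_tool(angular=[[0, -0.11, 0], [0, -0.11, 0], [0, -0.11, 0], [0, -0.106, 0], [0, 0, 0], [0, 0, 0], [0, 0, 0], [0, 0, 0], [0, 0, 0], [0, 0, 0], [0, 0, 0], [0, 0, 0], [0, 0, 0], [0, 0, 0], [0, 0, 0]], delta_pos=[[0, 0, 0], [0, 0, 0], [0, 0, 0], [0, 0, 0], [-0.8, -3.5, 0], [-0.8, -3.5, 0], [-0.8, -3.5, 0], [-0.8, -3.5, 0], [-0.8, -3.5, 0], [-0.8, -3.5, 0], [-0.8, -3.5, 0], [-0.8, -3.5, 0], [-0.8, -3.5, 0], [0, 0, 0], [0, 0, 0]], gripper=[6, 6, 6, 6, 6, 6, 6, 6, 6, 6, 6, 6, 6, 6, 6])

```text
time_s: 59.25
tool_pos: [0.5639, 0.3517, 0.2742]
tool_rot: [179.9, 0.1, -4.1]
force: [-0.4, -0.2, 0.3]
grip_width: 0.0599
grasp_force: 0.0
```

Run:
```python
from h import *
q=[.4527,-.0283,-.074]
t=cam("top"); s=cam("scene")
o=[]
for p,(x,y) in((t,(250,180)),(s,(265,200))):
    im=cv2.resize(p["pixels"][:,:,::-1],None,fx=5,fy=5,interpolation=cv2.INTER_CUBIC)
    for u,v in((.038,.071),(.122,.071),(.038,0),(.038,-.071)):
        for Q in(P,):
            X=tf(s2r(Q+[u,v,0]),q); cv2.polylines(im,[cv2.convexHull(np.round((proj(p,X)+.5)*5).astype(np.int32))],True,(0,0,255),1)
    X=tf(np.array([[-.014,-.103,.088],[.014,-.103,.088],[.014,.103,.088],[-.014,.103,.088]]),q)
    cv2.polylines(im,[np.round((proj(p,X)+.5)*5).astype(np.int32)],True,(0,255,0),1)
    o.append(im[5*(y-55):5*(y+55),5*(x-40):5*(x+40)])
cv2.imwrite("pics/fin.png",np.hstack(o))
for k in ("round_a","long_a","cross_a"): print(k,[(np.round(d["centre"]).tolist(),round(d["p"],2)) for d in models.search_frame(t,k)])
```

```text
round_a []
long_a [([387.0, 277.0], 0.95), ([223.0, 200.0], 0.9), ([226.0, 166.0], 0.69), ([419.0, 242.0], 0.56)]
cross_a [([273.0, 202.0], 0.71)]
```

View pics/fin.png

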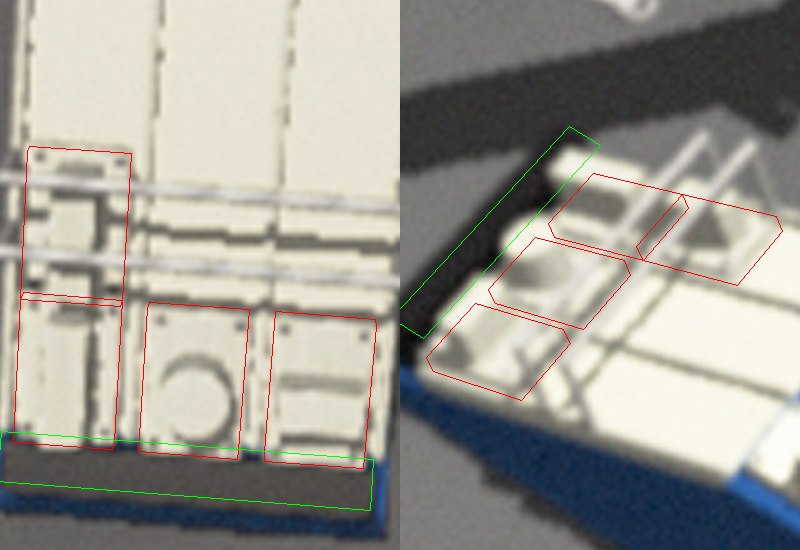

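The final view shows all four tools on their predicted rest outlines and the bar seated. Handing in.

```bash
python3 -c "
from h import *
print(env.sign_off())"
```

```text
the job is handed in; nothing more can be done
None
```

The stop bar is seated in the pocket and all four loose press tools (one round, one cross, two long) rest in their own lanes; I handed the job in at about 59 s, and it returned no verdict.

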